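# Sort the loose wood and pack up the bench hook for sawing

## Task

Sort out the loose wood and get the bench hook that is hooked over the front edge of the bench ready for sawing the lath: stack flat on the bench, to the left of that hook, the two loose offcuts that together are just as high as its bed, and lay the lath across bed and stack so that it lies level, close along the hook's fence, with its right end about even with the hook's right side and the stack under its left end. Put the offcut that is not needed into the tray that holds offcuts, and the loose dowel into the tray that holds dowels.

Things in the scene. Friction and masses are not known exactly. Their poses are not given: they have to be found in the camera images.
- lath: Straight pine lath, 28 mm wide (x), 340 mm long (y), 14 mm thick (z), loose, lying flat behind the offcuts. Origin: centre of the underside. (A long fixed batten, 32 mm wide and 21 mm high, lies across the bench from left to right between the offcuts and the front hook, at x 0.53 to 0.585 m: not to be used, carry things over it.)
- strip_offcut: Longest and thinnest of the three loose offcuts, 35 mm (x) by 120 mm (y) by 15 mm high. Pine; loose. Origin: centre of the underside; z up. 
- slab_offcut: Flat, broad loose offcut, 42 mm (x) by 85 mm (y) by 18 mm high. Pine; loose. Origin: centre of the underside; z up. 
- square_offcut: Loose offcut of square section, 28 mm (x) by 70 mm (y) by 28 mm high. Pine; loose. Origin: centre of the underside; z up. 
- dowel: Loose piece of 12 mm dowel, 80 mm long (along its y), lying flat; it does not roll. Origin: its underside, at mid-length.
- hook_two_ply: Bench hook, a pale board on a darker one; bed 33 mm above the bench. Fixed, square to the bench. Origin: mid-width, at bench-top height; x points away from the robot, y left. Bed: x -107 to +118, y -70 to +70 mm. Fence on the bed: x +88 to +118 (working face at +88), y -48 to +70 mm, 22 mm above the bed. Either hook may be the one at the front edge (origin x 0.36 m); the other lies at the back left (x 0.69 m).
- hook_solid: Bench hook of one thick board; bed 43 mm above the bench. Fixed, square to the bench. Origin: mid-width, at bench-top height; x points away from the robot, y left. Bed: x -107 to +118, y -70 to +70 mm. Fence on the bed: x +88 to +118 (working face at +88), y -48 to +70 mm, 22 mm above the bed. Either hook may be the one at the front edge (origin x 0.36 m); the other lies at the back left (x 0.69 m).
- tray_offcuts: Low open wooden tray that already holds three short offcuts (fixed in it). Outside 200 mm (x) by 134 mm (y) by 34 mm high, walls 5 mm, floor 6 mm thick; fixed. Origin: underside, centre. The samples lie in its end towards -x; from x -15 mm to +95 mm the floor is free.
- tray_dowels: Low open wooden tray that already holds three short pieces of dowel (fixed in it). Outside 200 mm (x) by 134 mm (y) by 34 mm high, walls 5 mm, floor 6 mm thick; fixed. Origin: underside, centre. The samples lie in its end towards -x; from x -15 mm to +95 mm the floor is free.

How it is judged:
At the end, for the whole second after the job is handed in: Lath on bed and stack, level (0.015 rad), parallel to the fence (0.07), 15 mm or less off it, right end within 30 mm of the hook's right side. Right pair stacked within 25 mm, 140-280 mm left of the hook's origin, lath centred within 25 mm. Spare offcut and dowel in their trays. All at rest ((((world x of hook_two_ply below 0.5 m and x of lath in the frame of hook_two_ply between 0.059 and 0.078 m and y of lath in the frame of hook_two_ply between 0.07 and 0.13 m and z of lath in the frame of hook_two_ply between 0.029 and 0.037 m and angle between the y axis of lath and the y axis of hook_two_ply, either way round below 0.07 rad and angle between lath's own y axis and vertical between 1.5558 and 1.5858 rad and contact force between lath and hook_two_ply above 0.05 N) and (contact force between lath and strip_offcut above 0.05 N or contact force between lath and slab_offcut above 0.05 N) and ((height (world z) of strip_offcut below 0.005 m and height (world z) of slab_offcut between 0.011 and 0.019 m) or (height (world z) of slab_offcut below 0.005 m and height (world z) of strip_offcut between 0.014 and 0.022 m)) and horizontal distance between strip_offcut and slab_offcut below 0.025 m and y of strip_offcut in the frame of hook_two_ply between 0.14 and 0.28 m and x of strip_offcut in the frame of lath between -0.025 and 0.025 m and y of slab_offcut in the frame of hook_two_ply between 0.14 and 0.28 m and x of slab_offcut in the frame of lath between -0.025 and 0.025 m and (x of square_offcut in the frame of tray_offcuts between -0.09 and 0.09 m and y of square_offcut in the frame of tray_offcuts between -0.055 and 0.055 m and z of square_offcut in the frame of tray_offcuts between 0.003 and 0.03 m)) or ((world x of hook_solid below 0.5 m and x of lath in the frame of hook_solid between 0.059 and 0.078 m and y of lath in the frame of hook_solid between 0.07 and 0.13 m and z of lath in the frame of hook_solid between 0.039 and 0.047 m and angle between the y axis of lath and the y axis of hook_solid, either way round below 0.07 rad and angle between lath's own y axis and vertical between 1.5558 and 1.5858 rad and contact force between lath and hook_solid above 0.05 N) and (contact force between lath and strip_offcut above 0.05 N or contact force between lath and square_offcut above 0.05 N) and ((height (world z) of strip_offcut below 0.005 m and height (world z) of square_offcut between 0.011 and 0.019 m) or (height (world z) of square_offcut below 0.005 m and height (world z) of strip_offcut between 0.024 and 0.032 m)) and horizontal distance between strip_offcut and square_offcut below 0.025 m and y of strip_offcut in the frame of hook_solid between 0.14 and 0.28 m and x of strip_offcut in the frame of lath between -0.025 and 0.025 m and y of square_offcut in the frame of hook_solid between 0.14 and 0.28 m and x of square_offcut in the frame of lath between -0.025 and 0.025 m and (x of slab_offcut in the frame of tray_offcuts between -0.09 and 0.09 m and y of slab_offcut in the frame of tray_offcuts between -0.055 and 0.055 m and z of slab_offcut in the frame of tray_offcuts between 0.003 and 0.03 m))) and x of dowel in the frame of tray_dowels between -0.09 and 0.09 m and y of dowel in the frame of tray_dowels between -0.055 and 0.055 m and z of dowel in the frame of tray_dowels between 0.003 and 0.03 m and linear speed of each of lath, strip_offcut, slab_offcut, square_offcut, dowel below 0.02 m/s); the robot touches nothing.
It also fails if it takes over 118 s, if anything falls off the work surface, if the arm or the gripper's body presses on something with over 40 N, if the wrist force passes 120 N, or if a joint passes its speed limit or range.

## Robot

A 6-joint arm with a two-finger parallel gripper is mounted at the origin on a cart in front of the work surface, level with it; the furniture and walls round the work are solid. World frame = base frame: x ahead of the robot, y to its left, z up, the work surface at z = 0. Lengths are in m, angles in rad, forces in N, time in s.
With the tool pointing down it reaches from about 0.275 to 0.725 m from the base axis. Payload 15.9 kg.
Tool frame: the origin (TCP) lies on the centre line of the jaws, within the pads' length; the fingertips stand 22 mm ahead of it and the grasp point (between the pads) lies 3 mm ahead of it; z points along the fingers, y is the direction in which the jaws open and shut (so a half turn about z gives the same grasp; the last joint's range is limited). The gripper opens to 85 mm and grips with 20 to 120 N. Pads are 22 mm wide; open, the fingers measure 114 mm over their backs; the gripper's body (76 mm by 85 mm) begins 54 mm behind the grasp point. The pads swing forward as they close: fully open they stand 13 mm farther back than shut.
Start: joints at [-1.305, 0.213, -0.034, 1.323, 0, 1.571], TCP at [0.131, -0.482, 0.253] pointing down, gripper open.
Joint ranges: [-2.98, 2.98], [-0.74, 1.72], [-1.14, 1.35], [-2.1, 2.04], [-1.57, 1.44], [-3.14, 3.14]. Speed limits (rad/s): [1.89, 1.89, 2.39, 2.57, 3.14, 3.14].

## Interface

Orientations are given as a rotation vector (axis times angle).
In Python, from cell import observe, capture, camera_info, hand_in gives the robot as it stands. The module is installed in compiled form; this text tells all that it offers.
- The arm moves only by the tool servo_tool, never from a script. Its argument "plan" is one flat list of numbers, 7 for each row, row after row: the opening, from 0 (shut) to 1 (fully open), then the shift along the world's x, y, z in cm, then the turn, a rotation vector about the world's x, y, z in rad. In form: [fingers, dx, dy, dz, wx, wy, wz, fingers, dx, dy, dz, wx, wy, wz, ...]. A call has 1 to 5 rows; each row is the pose to reach, as a shift and turn from the pose measured when the call began; what a row does not reach only later rows make up. A row lasts 1/10 s, in which the tool goes at most 50 mm and 8.59 degrees, less where a joint would pass 70% of its speed; a pose out of reach is approached as far as the arm can. A call with a gripper value outside its range is refused whole. The fingers move at their own pace and stop on an object; "grip_force" is the grip in N (left out, the last holds). Time passes only in rows, so rows that repeat a pose let the fingers close. It gives the time, the measured TCP pose, the force and the opening at its end, in the units of the state.
- observe(): the state, without advancing time (a new reading comes with each control period).
- capture(name): name is "side" or "top"; returns the picture (400x640x3 uint8, red, green, blue); there is no depth.
- camera_info(name): a dict with "fovy" (degrees; the focal length in pixels is half the picture's height over the tangent of half this angle, whatever the lens; pixels are square), "cx", "cy" (the principal point, pixels), "distortion" ([k1, k2, p1, p2, k3] as OpenCV has them; the pictures are not rectified), "rvec" (rotation vector, rad) and "tvec" (3), from world to camera coordinates, as OpenCV has them. Camera axes: x right, y down, z forward; pixel columns grow to the right and rows downward; lengths in m; the calibration is good to about 2 mm. A picture is of the moment at which its call begins. camera_info takes no time and is no camera call.
- hand_in(): hands the job in, once; it reports no verdict.
The state is a dict: "time": time; "joint_pos": joint angles; "qd": joint speeds; "joint_efforts": joint torques, N m; "eef_pos": TCP position; "tool_rot": TCP orientation; "contact_force": force on the tool from outside, world axes, zero at the start; "wrist_torque": the same for the moment, N m; "gripper_width": finger opening in m.
Only numpy, scipy, OpenCV 4.12 (cv2) and the standard library are available. Lean on these libraries where they do the work, as an engineer would, in place of code of your own. Each camera call takes 0.05 s, during which the arm holds its last target.

## Working session

There is one attempt and no reset: what is moved stays moved. The work goes in short steps, Python scripts to look and compute and a tool call to move; the robot and the scene stay as the last step left them, time stands still between calls to the robot, and variables do not carry over. Pictures are saved under pics/ and viewed, and the job is handed in when it is done.

Besides the shell and the picture viewer there is one more tool, called after "Call:" as name(argument=value, ...) on one line, values as JSON. servo_tool: Moves the arm, as the interface text tells. Its arguments: {"type":"object","properties":{"plan":{"type":"array"},"grip_force":{"type":"number"}},"required":["plan"]}

```bash
mkdir -p pics; ls; python3 - <<'E'
from cell import *
import cv2
print(observe())
for n in("side","top"):
    print(n,camera_info(n)); cv2.imwrite(f"pics/{n}0.png",capture(n)[:,:,::-1])
E
```

```text
pics
{'time': 0.0, 'joint_pos': array([-1.30499709e+00,  2.13370252e-01, -3.50282072e-02,  1.32352169e+00,
       -1.86148056e-05,  1.57079988e+00]), 'qd': array([ 9.92223439e-05, -1.14711382e-04, -5.72791995e-04,  1.64731305e-03,
        6.32064653e-04, -3.20984224e-04]), 'joint_efforts': array([ 2.15683896e-03, -6.86162353e+01,  4.87119377e+01,  1.74540805e-02,
        1.16289643e-04, -7.86129817e-06]), 'eef_pos': array([ 0.13125309, -0.48214202,  0.25282137]), 'tool_rot': array([-3.11278866e+00, -4.16135706e-01,  2.62808482e-04]), 'contact_force': array([ 0.17268749, -0.42206089, -0.8871826 ]), 'wrist_torque': array([-0.00877369, -0.01268569, -0.01147123]), 'gripper_width': 0.08524257304475616}
side {'fovy': 50.45593123529451, 'cx': 315.23643093165225, 'cy': 198.05004037805003, 'distortion': array([-0.07173275,  0.        ,  0.        ,  0.        ,  0.        ]), 'rvec': array([ 2.12144699, -0.25334835,  0.16607147]), 'tvec': array([-0.51679009,  0.11185298,  1.12178385])}
top {'fovy': 44.07448142378405, 'cx': 319.2644330403968, 'cy': 199.95395467159537, 'distortion': array([-0.13273919,  0.        ,  0.        ,  0.        ,  0.        ]), 'rvec': array([ 2.13653607, -2.10305252,  0.17460148]), 'tvec': array([0.00918818, 0.5246164 , 1.30261904])}
```

View pics/side0.png

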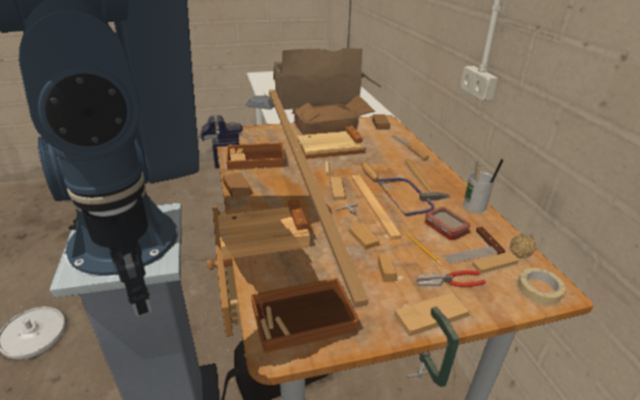

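View pics/top0.png

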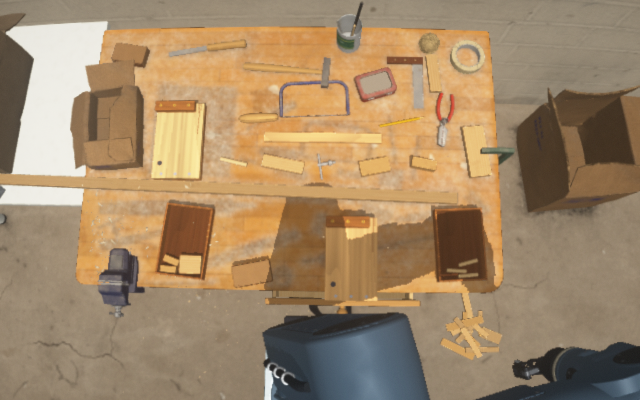

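```bash
cat > h.py <<'E'
import numpy as np, cv2
from cell import *
def cam(n):
    c=camera_info(n); f=200/np.tan(np.radians(c["fovy"])/2)
    return np.array([[f,0,c["cx"]],[0,f,c["cy"]],[0,0,1]]),np.array(c["distortion"]),np.array(c["rvec"]),np.array(c["tvec"])
def ray(n,p):
    K,d,r,t=cam(n); u=cv2.undistortPoints(np.array(p,float).reshape(1,1,2),K,d)[0,0]
    R=cv2.Rodrigues(r)[0]; return -R.T@t, R.T@np.array([u[0],u[1],1])
def atz(n,p,z):
    o,v=ray(n,p); return o+v*(z-o[2])/v[2]
def tri(pt,ps):
    A=[];b=[]
    for n,p in(("top",pt),("side",ps)):
        o,v=ray(n,p); v/=np.linalg.norm(v); M=np.eye(3)-np.outer(v,v); A.append(M);b.append(M@o)
    A=np.vstack(A);b=np.hstack(b);x,res,_,_=np.linalg.lstsq(A,b,rcond=None); return x,np.sqrt(res)
def proj(n,P):
    K,d,r,t=cam(n); return cv2.projectPoints(np.array(P,float).reshape(-1,3),r,t,K,d)[0][:,0]
def crop(src,x0,y0,x1,y1,s,out):
    im=cv2.imread(src)[y0:y1,x0:x1]; im=cv2.resize(im,None,fx=s,fy=s,interpolation=cv2.INTER_CUBIC)
    for x in range((x0+9)//10*10,x1,10):
        cv2.line(im,((x-x0)*s,0),((x-x0)*s,6 if x%50 else 14),(0,0,255),1)
        if x%50==0: cv2.putText(im,str(x),((x-x0)*s,26),0,.45,(0,0,255),1)
    for y in range((y0+9)//10*10,y1,10):
        cv2.line(im,(0,(y-y0)*s),(6 if y%50 else 14,(y-y0)*s),(0,0,255),1)
        if y%50==0: cv2.putText(im,str(y),(16,(y-y0)*s+4),0,.45,(0,0,255),1)
    cv2.imwrite(out,im)
E
python3 - <<'E'
from h import *
crop("pics/top0.png",210,120,450,200,3,"pics/c1.png") 
crop("pics/side0.png",310,160,470,280,5,"pics/c2.png")
crop("pics/top0.png",140,85,400,305,3,"pics/c3.png")
crop("pics/side0.png",200,110,380,240,4,"pics/c4.png")
E
```

```text
(no output)
```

View pics/c1.png

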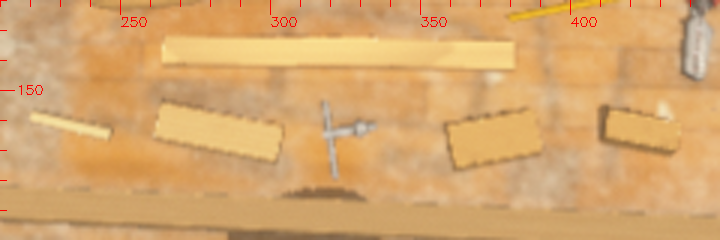

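View pics/c2.png

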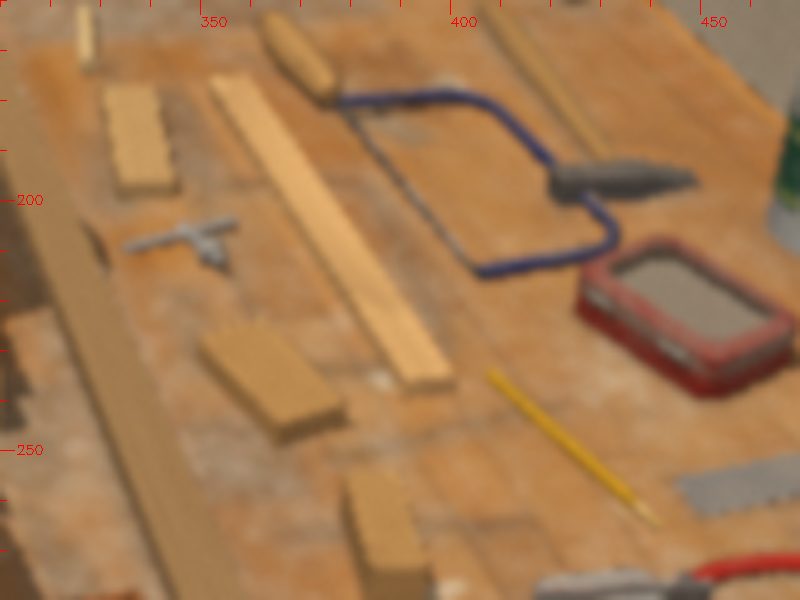

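View pics/c3.png

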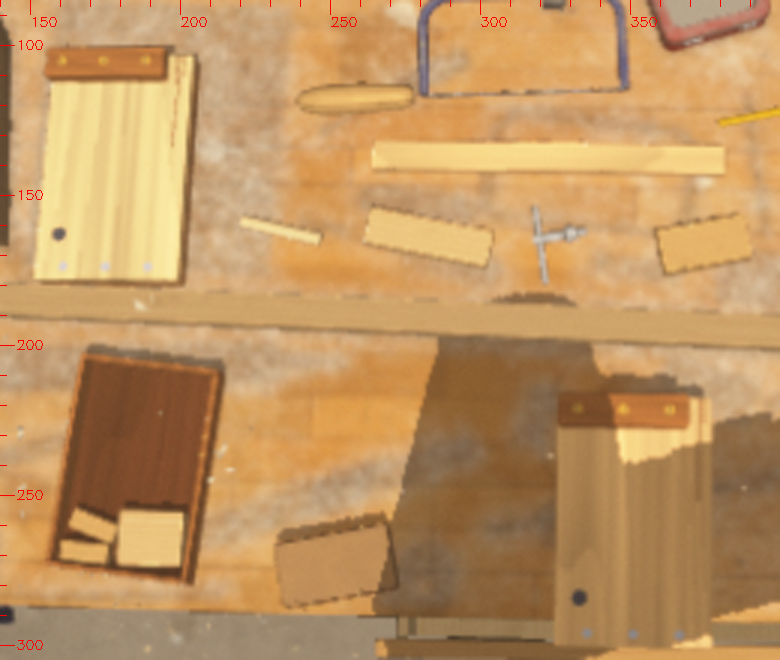

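View pics/c4.png

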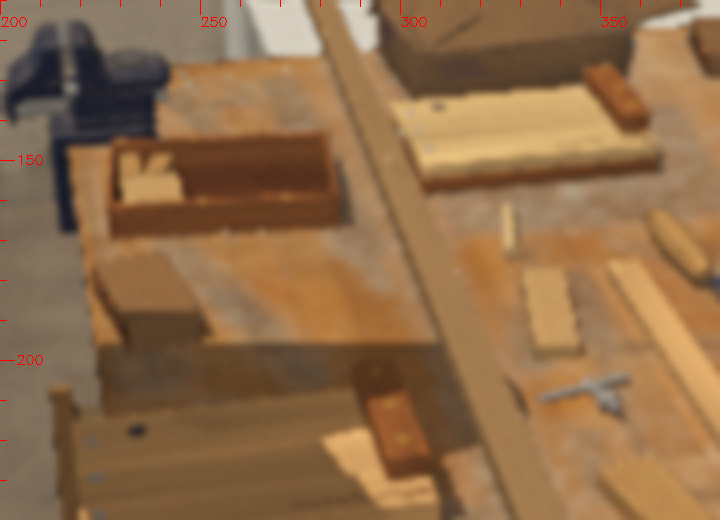

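```bash
python3 - <<'E'
from h import *
def T(l,a,b):
    x,r=tri(a,b); print(l,x.round(4),r.round(4))
T("fh hole",(330.7,284),(234,217.5)); T("fh screw1",(332.3,295.5),(222.5,220)); T("fh screw2",(347.5,296.3),(224,229.5))
T("fh screw3 fence",(362.5,221.5),(301,219.5)); T("fence screw1",(329,221),(295.5,201))
T("bh hole",(155.3,163),(309.5,136.5))
T("lath LR corner",(378,143),(389.5,238)); T("lath UR",(378,133),(400.5,236.5));T("lath UL",(261,132.5),(358,174.5))
T("strip TR(back right)",(301.5,161.5),(344,196)); T("strip FR",(299,174),(333.5,197.5)); T("strip BL",(262,153.5),(341,177)); T("strip FL",(258.5,165.5),(330.5,178))
T("slab FL",(355,161.5),(349.5,227)); T("slab BL",(385.5,156),(364,225)); T("slab FR",(358.5,176.5),(366,247.5)); T("slab BR",(387,170.5),(378.5,242))
T("sq FL",(408,155.5),(379.5,257)); T("sq FR",(430,171),(384,273.5)); T("sq BL",(409,156),(389,254))
T("dowel end R",(242,165),(328,173)); T("dowel L",(217,158),(326,161.5))
E
```

```text
fh hole [ 0.2989 -0.0169  0.0391] [0.0016]
fh screw1 [ 0.268  -0.0216  0.0388] [0.0009]
fh screw2 [ 0.2677 -0.0623  0.0362] [0.0027]
fh screw3 fence [ 0.4664 -0.0999  0.0634] [0.0027]
fence screw1 [ 0.4685 -0.0103  0.0642] [0.0057]
bh hole [0.6317 0.4908 0.0267] [0.0033]
lath LR corner [ 0.7038 -0.1491 -0.0008] [0.0006]
lath UR [ 0.7352 -0.1497 -0.001 ] [0.0019]
lath UL [0.7289 0.1903 0.0095] [0.0017]
strip TR(back right) [0.6427 0.0708 0.0086] [0.0004]
strip FR [0.609  0.077  0.0034] [0.0029]
strip BL [0.6663 0.1846 0.0103] [0.0027]
strip FL [0.6324 0.1939 0.0053] [0.0033]
slab FL [ 0.6289 -0.0793  0.0039] [0.0233]
slab BL [ 0.6337 -0.1598  0.0655] [0.0175]
slab FR [ 0.638  -0.1012 -0.0641] [0.0287]
slab BR [ 0.6382 -0.1778  0.014 ] [0.0283]
sq FL [ 0.6527 -0.2309  0.0123] [0.0152]
sq FR [ 0.6225 -0.2961  0.0159] [0.006]
sq BL [ 0.6622 -0.2356  0.0201] [0.0029]
dowel end R [ 0.6366  0.2431 -0.0028] [0.005]
dowel L [0.6524 0.3164 0.0036] [0.0011]
```

```bash
python3 - <<'E'
from h import *
crop("pics/side0.png",355,220,435,290,9,"pics/c5.png")
crop("pics/top0.png",340,140,450,190,7,"pics/c6.png")
crop("pics/side0.png",240,270,370,350,6,"pics/c7.png")
crop("pics/top0.png",420,190,500,300,5,"pics/c8.png")
E
```

```text
(no output)
```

View pics/c5.png

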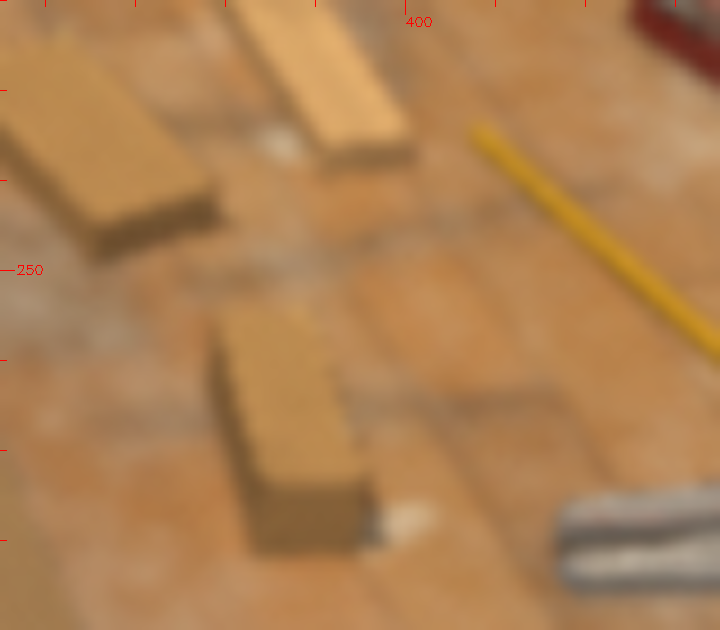

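View pics/c6.png

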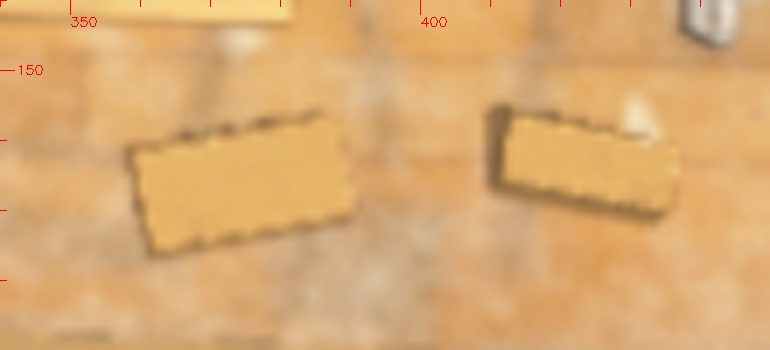

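View pics/c7.png

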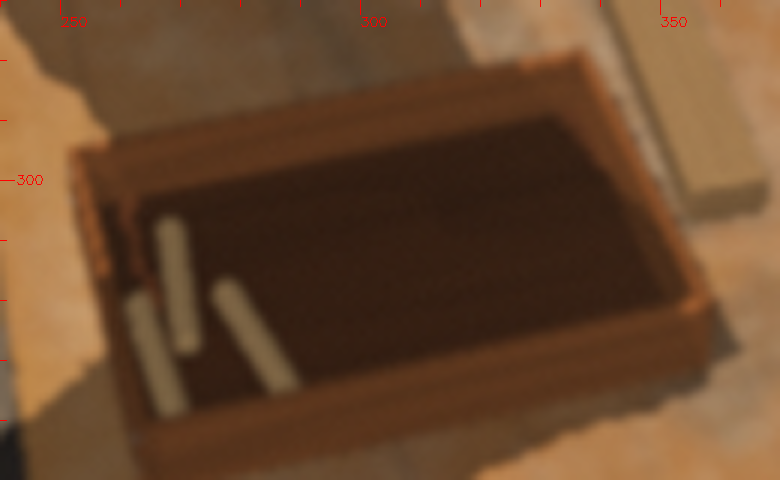

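View pics/c8.png

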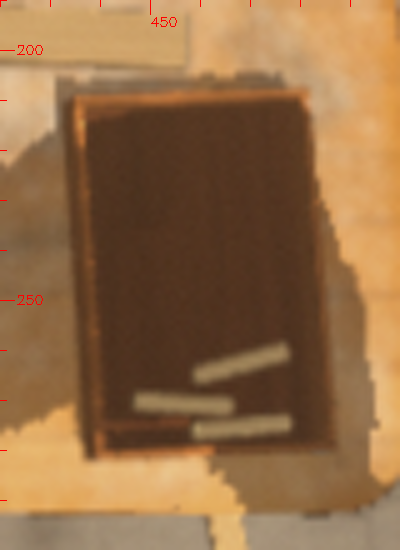

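```bash
cat > fit.py <<'E'
from h import *
from scipy.optimize import least_squares
def box(p,w,l):  # p: x,y,ztop,yaw ; corners BL,FL,BR,FR (B=+x, L=+y)
    x,y,z,a=p;c,s=np.cos(a),np.sin(a)
    return np.array([[x+c*i*w/2-s*j*l/2,y+s*i*w/2+c*j*l/2,z] for i,j in((1,1),(-1,1),(1,-1),(-1,-1))])
def fit(name,w,l,top,side,p0,zfix=None):
    def R(p):
        q=p if zfix is None else [p[0],p[1],zfix,p[3]]
        B=box(q,w,l);r=[]
        for n,o in(("top",top),("side",side)):
            P=proj(n,B)
            for k,v in o.items(): r+=list(P[k]-v)
        return np.array(r)
    s=least_squares(R,p0); print(name,"x %.4f y %.4f ztop %.4f yaw %.3f"%tuple(s.x),"rms px %.2f"%np.sqrt(np.mean(s.fun**2))); return s.x
E
cat > m.py <<'E'
from fit import *
fit("lath",.028,.34,{0:(264.3,133),1:(264.3,142.3),2:(381.7,133.3),3:(381.7,142.7)},{0:(359.4,175.2),1:(352,176.4),2:(400.8,236.4),3:(390.8,236.4)},[.71,0,.014,0])
fit("strip",.035,.12,{0:(264.3,153.7),1:(261.7,165.3),2:(304.7,162),3:(302.3,173.7)},{0:(341,177.6),1:(330.4,178.4),2:(345,197),3:(334.4,198.4)},[.64,.1,.014,0])
fit("slab",.042,.085,{0:(359,161.4),1:(361.7,176.4),2:(386,156.3),3:(390.3,170.7)},{0:(363,224),1:(350,229),2:(378.7,240.9),3:(365.8,245.8)},[.64,-.1,.014,0])
fit("square",.028,.07,{0:(412.4,156.4),1:(411.4,166.4),2:(436,160.7),3:(434,170.3)},{0:(390.3,254.4),1:(379.2,256.1),2:(395.2,273.7),3:(383.7,273.9)},[.64,-.2,.014,0])
for l,a,b in (("dowelL",(220.7,159),(327,161.6)),("dowelR",(246.7,165),(327.6,173.6)),("hole",(333,284),(234.3,217.8)),("s1",(336,296.3),(222.5,220.3)),("s2",(350.7,296.7),(224,229.5)),("s3",(366.3,297),(224.8,238.8)),("f2",(348,221.3),(297.5,208.3)),("f3",(363.3,221.7),(300.8,219.5))):
    x,r=tri(a,b);print(l,x.round(4),r.round(4))
for z in(.006,.012): print("dowel",atz("top",(220.7,159),z).round(4),atz("top",(246.7,165),z).round(4))
fit("trayO",.2,.134,{0:(167.3,203.3),1:(156.7,271.7),2:(213.3,209),3:(204,279.3)},{},[.43,.4,.034,0],.034)
fit("trayD",.2,.134,{0:(435,209),1:(438.4,281.6),2:(481,208.4),3:(486.6,280)},{},[.43,-.4,.034,0],.034)
print("fence front L,R at .065",atz("top",(326,227.3),.065).round(4),atz("top",(369.3,228.3),.065).round(4))
E
python3 m.py
```

```text
lath x 0.7155 y 0.0104 ztop 0.0104 yaw 0.004 rms px 0.63
strip x 0.6365 y 0.1228 ztop 0.0094 yaw -0.189 rms px 0.45
slab x 0.6324 y -0.1369 ztop 0.0131 yaw 0.209 rms px 0.75
square x 0.6403 y -0.2756 ztop 0.0245 yaw -0.193 rms px 0.79
dowelL [0.6502 0.3038 0.0092] [0.0041]
dowelR [0.633  0.2285 0.0036] [0.002]
hole [ 0.2992 -0.023   0.0422] [0.0019]
s1 [ 0.267  -0.0314  0.0446] [0.0022]
s2 [ 0.2673 -0.0706  0.0422] [0.0033]
s3 [ 0.2667 -0.1121  0.0431] [0.0029]
f2 [ 0.4653 -0.0606  0.0732] [0.003]
f3 [ 0.4656 -0.1019  0.065 ] [0.0025]
dowel [0.648  0.3049 0.006 ] [0.6309 0.2283 0.006 ]
dowel [0.6464 0.3036 0.012 ] [0.6294 0.2273 0.012 ]
trayO x 0.4079 y 0.3860 ztop 0.0708 yaw -0.095 rms px 0.97
trayD x 0.4089 y -0.3709 ztop -0.2063 yaw 0.035 rms px 0.45
fence front L,R at .065 [ 0.4473 -0.0021  0.065 ] [ 0.4462 -0.1177  0.065 ]
```

```bash
sed -i 's/,\[.71,0,.014,0\])/,[.71,0,.014,0],.014)/; s/,\[.64,.1,.014,0\])/,[.64,.1,.014,0],.015)/; s/,\[.64,-.1,.014,0\])/,[.64,-.1,.018,0],.018)/; s/,\[.64,-.2,.014,0\])/,[.64,-.2,.028,0],.028)/' m.py; python3 m.py | head -4; sed -i 's/{[^}]*},\(\[\.[67]\)/{},\1/' m.py; python3 m.py|head -4
```

```text
lath x 0.7143 y 0.0092 ztop 0.0140 yaw 0.003 rms px 0.76
strip x 0.6351 y 0.1208 ztop 0.0140 yaw -0.189 rms px 0.78
slab x 0.6311 y -0.1384 ztop -0.3027 yaw 0.208 rms px 0.98
square x 0.6393 y -0.2766 ztop 0.6853 yaw -0.193 rms px 0.93
lath x 0.7125 y 0.0107 ztop 0.0140 yaw 0.010 rms px 0.26
strip x 0.6338 y 0.1225 ztop 0.0519 yaw -0.195 rms px 0.20
slab x 0.6292 y -0.1361 ztop -1.2139 yaw 0.216 rms px 0.64
square x 0.6369 y -0.2743 ztop 0.0281 yaw -0.163 rms px 0.52
```

Call:
servo_tool(plan=[1,15,18,-3,0,0,0.75,1,15,18,-3,0,0,0.75,1,15,18,-3,0,0,0.75,1,15,18,-3,0,0,0.75,1,15,18,-3,0,0,0.75], grip_force=40)

```text
time: 0.6
eef_pos: [0.2822, -0.2998, 0.2224]
tool_rot: [-2.738, -1.537, 0.0]
contact_force: [1.1, -0.8, 0.4]
gripper_width: 0.0854
```

Call:
servo_tool(plan=[1,17.5,17,-4,0,0,0.3,1,17.5,17,-4,0,0,0.3,1,17.5,17,-4,0,0,0.3,1,17.5,17,-4,0,0,0.3,1,17.5,17,-4,0,0,0.3])

```text
time: 1.1
eef_pos: [0.4582, -0.1279, 0.182]
tool_rot: [-2.478, -1.929, 0.001]
contact_force: [1.2, -1.7, -0.3]
gripper_width: 0.0854
```

Call:
servo_tool(plan=[0.8,12,16,-4,0,0,0.05,0.8,12,16,-4,0,0,0.05,0.8,12,16,-4,0,0,0.05,0.8,12,16,-4,0,0,0.05,0.8,12,16,-4,0,0,0.05])

```text
time: 1.6
eef_pos: [0.5796, 0.0361, 0.1399]
tool_rot: [-2.424, -1.994, 0.002]
contact_force: [-0.8, -1.7, 0.0]
gripper_width: 0.0687
```

Call:
servo_tool(plan=[0.7,5.4,8.6,-8,0,0,0,0.7,5.4,8.6,-8,0,0,0,0.7,5.4,8.6,-8,0,0,0,0.7,5.4,8.6,-8,0,0,0])

```text
time: 2.0
eef_pos: [0.6327, 0.1243, 0.056]
tool_rot: [-2.419, -1.995, 0.008]
contact_force: [-1.0, -0.7, -0.8]
gripper_width: 0.0595
```

```bash
python3 - <<'E'
from h import *
for n in("top","side"): cv2.imwrite(f"pics/{n}1.png",capture(n)[:,:,::-1])
crop("pics/top1.png",230,120,350,210,6,"pics/c9.png"); crop("pics/side1.png",290,120,410,230,5,"pics/c10.png")
E
```

```text
(no output)
```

View pics/c9.png

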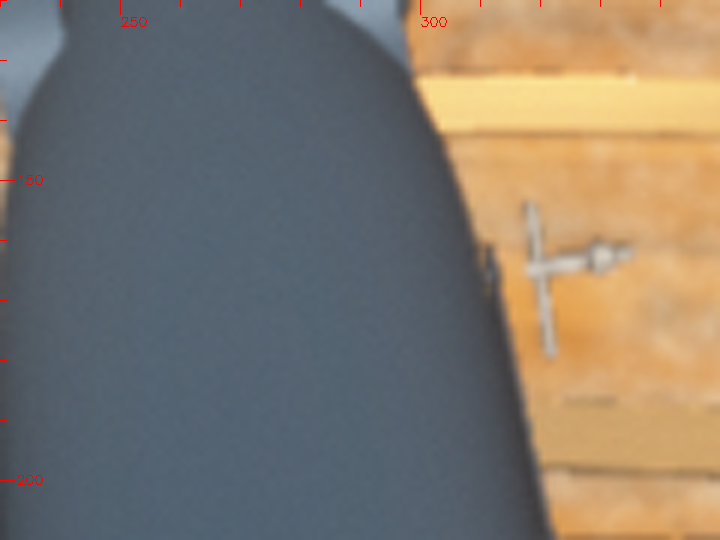

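View pics/c10.png

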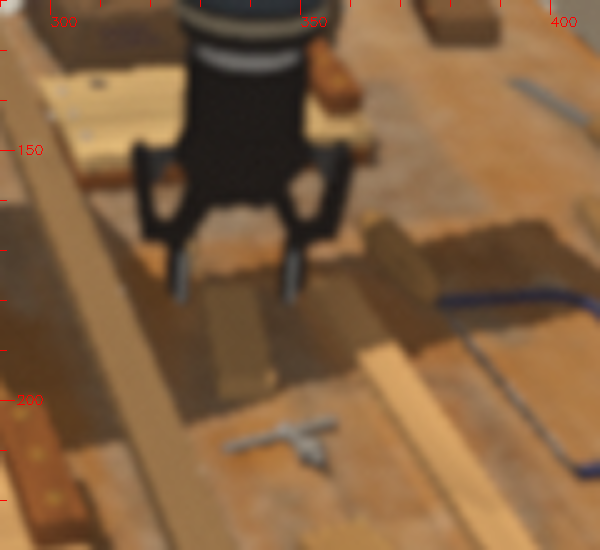

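Call:
servo_tool(plan=[0.62,0.1,-0.2,-1.5,0,0,0,0.62,0.1,-0.2,-3.1,0,0,0,0,0.1,-0.2,-3.1,0,0,0,0,0.1,-0.2,-3.1,0,0,0,0,0.1,-0.2,-3.1,0,0,0])

```text
time: 2.6
eef_pos: [0.6346, 0.1197, 0.0296]
tool_rot: [-2.424, -1.994, 0.003]
contact_force: [0.3, 0.5, 0.1]
gripper_width: 0.0337
```

Call:
servo_tool(plan=[0,0,0,0,0,0,0,0,0,0,0,0,0,0])

```text
time: 2.8
eef_pos: [0.6351, 0.1197, 0.0305]
tool_rot: [-2.424, -1.995, 0.001]
contact_force: [-0.0, 0.2, -0.2]
gripper_width: 0.0335
```

Call:
servo_tool(plan=[0,0,0,3,0,0,0,0,0,0,7,0,0,0,0,-3,0,10,0,0,0.1,0,-6,1,10,0,0,0.19,0,-6,1,10,0,0,0.19])

```text
time: 3.3
eef_pos: [0.5727, 0.1305, 0.1319]
tool_rot: [-2.219, -2.22, 0.0]
contact_force: [0.9, 0.0, -0.4]
gripper_width: 0.0335
```

Call:
servo_tool(plan=[0,-14.4,1.3,0,0,0,0,0,-14.4,1.3,0,0,0,0,0,-14.4,1.3,-4,0,0,0,0,-14.4,1.3,-7,0,0,0,0,-14.4,1.3,-7,0,0,0])

```text
time: 3.8
eef_pos: [0.4252, 0.1428, 0.0592]
tool_rot: [-2.217, -2.219, 0.008]
contact_force: [0.3, 0.6, 0.9]
gripper_width: 0.0338
```

```bash
python3 - <<'E'
from h import *
print(observe()["eef_pos"])
for n in("top","side"): cv2.imwrite(f"pics/{n}2.png",capture(n)[:,:,::-1])
crop("pics/side2.png",220,120,380,270,5,"pics/c11.png")
E
```

```text
[0.42523862 0.14278957 0.05915513]
```

View pics/c11.png

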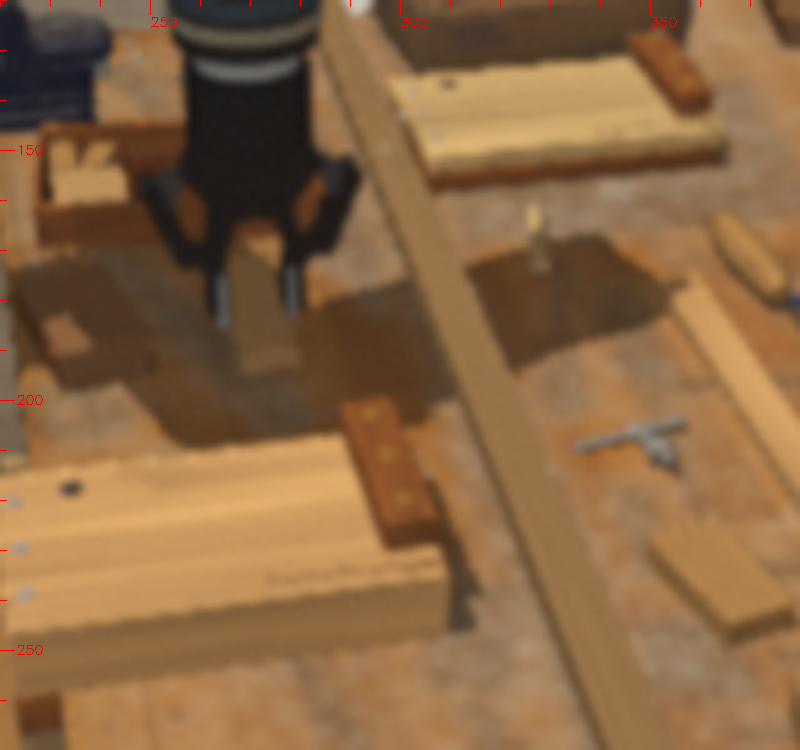

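View pics/top2.png

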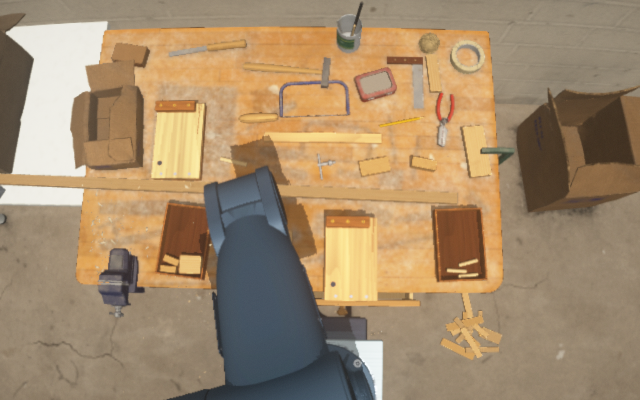

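Call:
servo_tool(plan=[0,0.4,0,-1,0,0,0,0,0.4,0,-2,0,0,0,0,0.4,0,-2,0,0,0,0,0.4,0,-2,0,0,0])

```text
time: 4.3
eef_pos: [0.4337, 0.1435, 0.0426]
tool_rot: [-2.22, -2.22, 0.001]
contact_force: [-0.1, -0.3, -0.6]
gripper_width: 0.0341
```

Call:
servo_tool(plan=[0,-0.45,0,-0.8,0,0,0,0,-0.45,0,-1.2,0,0,0,0,-0.45,0,-1.2,0,0,0])

```text
time: 4.6
eef_pos: [0.4285, 0.1433, 0.03]
tool_rot: [-2.219, -2.22, 0.003]
contact_force: [0.3, 0.6, 0.3]
gripper_width: 0.0337
```

Release, rise, and go to the square offcut.

Call:
servo_tool(plan=[0,0,0,0,0,0,0,0.55,0,0,0,0,0,0,0.55,0,0,0,0,0,0,0.55,0,0,4,0,0,0,0.55,0,0,9,0,0,0])

```text
time: 5.1
eef_pos: [0.4271, 0.1428, 0.1199]
tool_rot: [-2.218, -2.218, 0.008]
contact_force: [1.2, 0.8, -0.4]
gripper_width: 0.047
```

Call:
servo_tool(plan=[0.7,8,-20,3,0,0,0,0.7,8,-20,3,0,0,0,0.7,8,-20,3,0,0,0,0.7,8,-20,3,0,0,0,0.7,8,-20,3,0,0,0])

```text
time: 5.6
eef_pos: [0.5085, -0.0609, 0.1507]
tool_rot: [-2.223, -2.216, 0.007]
contact_force: [-0.5, 1.2, 0.9]
gripper_width: 0.0596
```

```bash
python3 - <<'E'
from h import *
print(observe()["eef_pos"])
for n in("top","side"): cv2.imwrite(f"pics/{n}3.png",capture(n)[:,:,::-1])
crop("pics/side3.png",220,120,380,270,5,"pics/c12.png")
crop("pics/top3.png",220,180,380,310,5,"pics/c13.png")
E
```

```text
[ 0.50847575 -0.06093693  0.15072207]
```

View pics/c12.png

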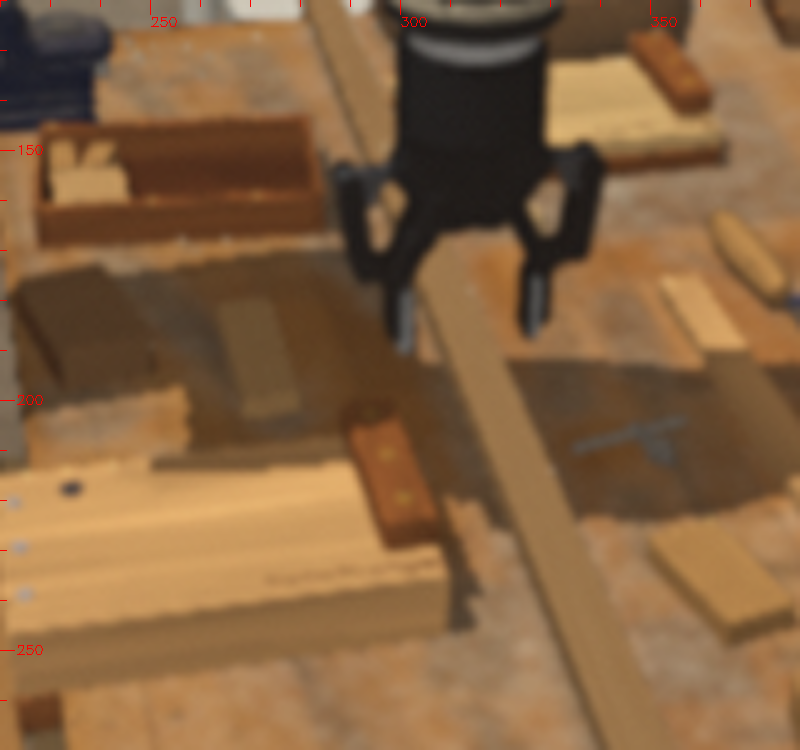

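View pics/c13.png

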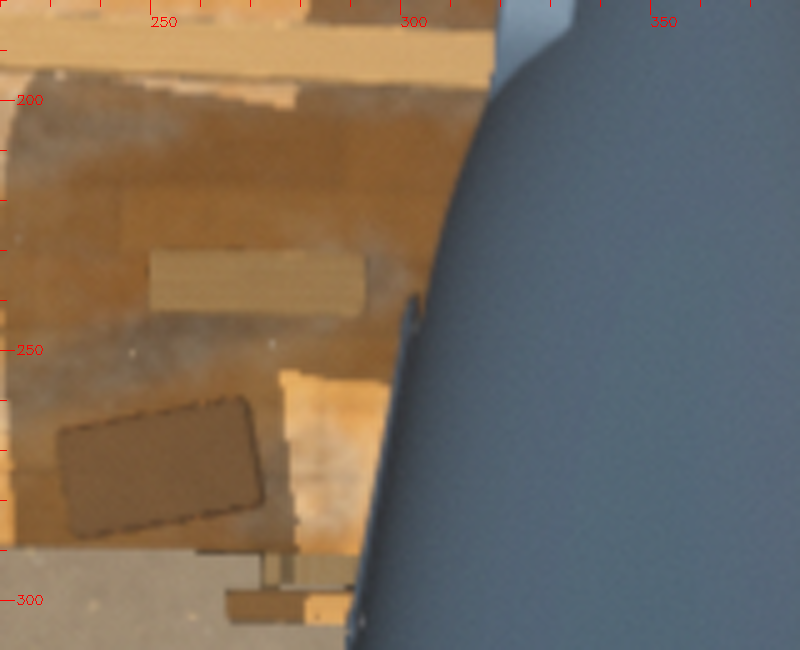

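```bash
python3 - <<'E'
from h import *
P=[atz("top",p,.015) for p in((250,230),(293,230),(293,243),(250,243))]
print(np.mean(P,0),np.array(P).round(4))
E
```

```text
[0.42547511 0.14879791 0.015     ] [[0.4426 0.2093 0.015 ]
 [0.4446 0.0894 0.015 ]
 [0.4085 0.0885 0.015 ]
 [0.4063 0.2079 0.015 ]]
```

Call:
servo_tool(plan=[0.7,13,-21.5,-4,0,0,-0.18,0.7,13,-21.5,-4,0,0,-0.18,0.7,13,-21.5,-4,0,0,-0.18,0.7,13,-21.5,-4,0,0,-0.18,0.7,13,-21.5,-4,0,0,-0.18])

```text
time: 6.2
eef_pos: [0.6353, -0.2694, 0.111]
tool_rot: [-2.411, -2.007, 0.006]
contact_force: [0.7, 0.8, 0.7]
gripper_width: 0.0597
```

Call:
servo_tool(plan=[0.7,0,0,-3,0,0,0,0.7,0,0,-3,0,0,0])

```text
time: 6.4
eef_pos: [0.6338, -0.2686, 0.0767]
tool_rot: [-2.408, -2.003, 0.01]
contact_force: [-1.1, 1.4, -0.8]
gripper_width: 0.0599
```

```bash
python3 - <<'E'
from h import *
print(observe()["eef_pos"])
cv2.imwrite(f"pics/side4.png",capture("side")[:,:,::-1])
crop("pics/side4.png",320,170,480,300,5,"pics/c14.png")
E
```

```text
[ 0.63378915 -0.26861762  0.07666795]
```

View pics/c14.png

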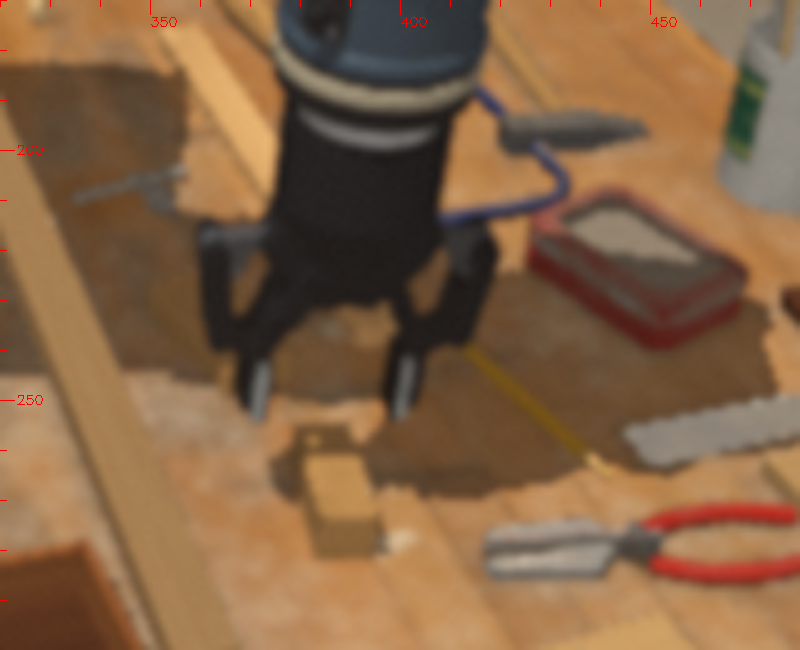

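Call:
servo_tool(plan=[0.7,0.4,-0.7,-2,0,0,0,0.7,0.4,-0.7,-4.3,0,0,0,0.7,0.4,-0.7,-4.3,0,0,0,0,0.4,-0.7,-4.3,0,0,0,0,0.4,-0.7,-4.3,0,0,0])

```text
time: 6.95
eef_pos: [0.6385, -0.2747, 0.0378]
tool_rot: [-2.408, -2.007, 0.008]
contact_force: [-0.2, -0.2, 0.7]
gripper_width: 0.0312
```

Call:
servo_tool(plan=[0,0,0,0,0,0,0,0,0,0,0,0,0,0,0,0,0,0,0,0,0])

```text
time: 7.25
eef_pos: [0.6387, -0.2747, 0.0384]
tool_rot: [-2.409, -2.007, 0.008]
contact_force: [0.5, -0.1, -0.9]
gripper_width: 0.0265
```

Call:
servo_tool(plan=[0,0,0,5,0,0,0,0,0,0,10,0,0,0,0,-2,4,11,0,0,0.1,0,-4.5,9,11,0,0,0.18,0,-7,14,11,0,0,0.18])

```text
time: 7.75
eef_pos: [0.5734, -0.1442, 0.1489]
tool_rot: [-2.217, -2.219, 0.007]
contact_force: [1.9, 0.9, 0.5]
gripper_width: 0.0268
```

Call:
servo_tool(plan=[0,-9,18,0,0,0,0,0,-9,18,0,0,0,0,0,-9,18,0,0,0,0,0,-9,18,0,0,0,0,0,-9,18,0,0,0,0])

```text
time: 8.25
eef_pos: [0.4809, 0.0396, 0.1493]
tool_rot: [-2.212, -2.223, 0.007]
contact_force: [1.8, -0.2, -0.0]
gripper_width: 0.0266
```

Call:
servo_tool(plan=[0,-5.3,10.5,0,0,0,0,0,-5.3,10.5,0,0,0,0,0,-5.3,10.5,-3.5,0,0,0,0,-5.3,10.5,-6.5,0,0,0,0,-5.3,10.5,-6.5,0,0,0])

```text
time: 8.75
eef_pos: [0.4258, 0.1442, 0.0818]
tool_rot: [-2.209, -2.223, 0.013]
contact_force: [0.1, 0.1, 0.8]
gripper_width: 0.0267
```

Call:
servo_tool(plan=[0,0,0,0,0,0,0,0,0,0,0,0,0,0])

```text
time: 8.95
eef_pos: [0.4266, 0.1439, 0.0829]
tool_rot: [-2.21, -2.222, 0.012]
contact_force: [0.3, -0.8, -0.4]
gripper_width: 0.0269
```

Call:
servo_tool(plan=[0,0.1,0,-1.5,0,0,0.005,0,0.1,0,-2.5,0,0,0.005,0,0.1,0,-2.8,0,0,0.005,0,0.1,0,-2.8,0,0,0.005])

```text
time: 9.35
eef_pos: [0.4276, 0.1437, 0.055]
tool_rot: [-2.205, -2.227, 0.013]
contact_force: [0.6, 0.1, -1.0]
gripper_width: 0.0271
```

```bash
python3 - <<'E'
from h import *
o=observe();print(o["eef_pos"],o["contact_force"])
cv2.imwrite(f"pics/side5.png",capture("side")[:,:,::-1])
crop("pics/side5.png",220,140,320,240,7,"pics/c15.png")
E
```

```text
[0.42757306 0.1436886  0.05495655] [ 0.59321762  0.14575256 -1.04270398]
```

View pics/c15.png

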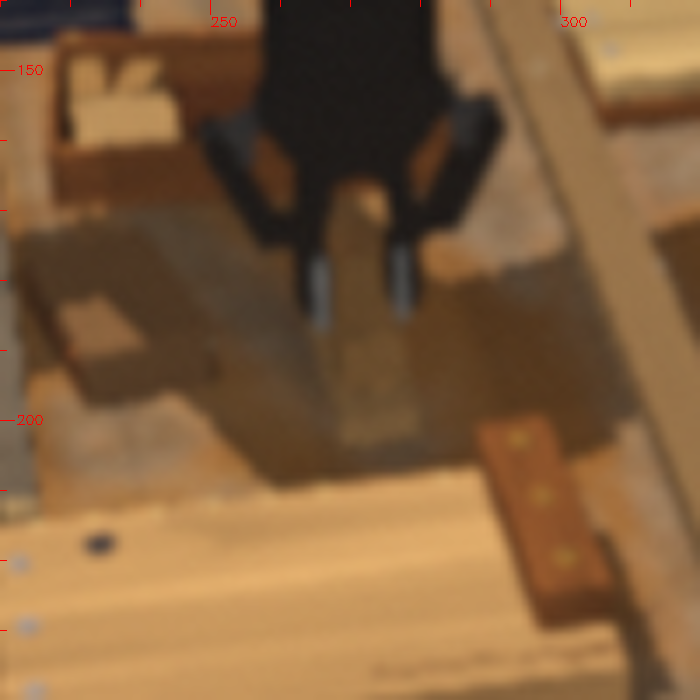

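Call:
servo_tool(plan=[0,0,0,-0.15,0,0,0,0,0,0,-0.15,0,0,0,0.5,0,0,-0.1,0,0,0,0.5,0,0,-0.1,0,0,0,0.5,0,0,-0.1,0,0,0])

```text
time: 9.9
eef_pos: [0.4278, 0.1439, 0.0544]
tool_rot: [-2.205, -2.227, 0.012]
contact_force: [-0.2, 0.0, -0.1]
gripper_width: 0.0429
```

Call:
servo_tool(plan=[0.5,0,0,3,0,0,0,0.5,0,0,8,0,0,0,0.65,5,-3,9,0,0,0,0.65,9,-5,9,0,0,0,0.65,13,-7,9,0,0,0])

```text
time: 10.4
eef_pos: [0.5597, 0.0729, 0.1454]
tool_rot: [-2.206, -2.229, 0.009]
contact_force: [0.6, 2.3, 0.1]
gripper_width: 0.0556
```

Call:
servo_tool(plan=[0.65,10,-7,0,0,0,0,0.65,15,-7,0,0,0,0,0.65,15,-7,-3,0,0,0])

```text
time: 10.7
eef_pos: [0.6915, 0.0095, 0.1274]
tool_rot: [-2.209, -2.23, 0.004]
contact_force: [1.1, -0.2, 1.6]
gripper_width: 0.0552
```

```bash
python3 - <<'E'
from h import *
o=observe();print(o["eef_pos"],o["contact_force"])
for n in("top","side"): cv2.imwrite(f"pics/{n}6.png",capture(n)[:,:,::-1])
crop("pics/side6.png",230,150,390,270,5,"pics/c16.png")
crop("pics/top6.png",220,190,350,300,6,"pics/c17.png")
E
```

```text
[0.69145262 0.00954532 0.1273695 ] [ 1.0546677  -0.2238868   1.62251136]
```

View pics/c16.png

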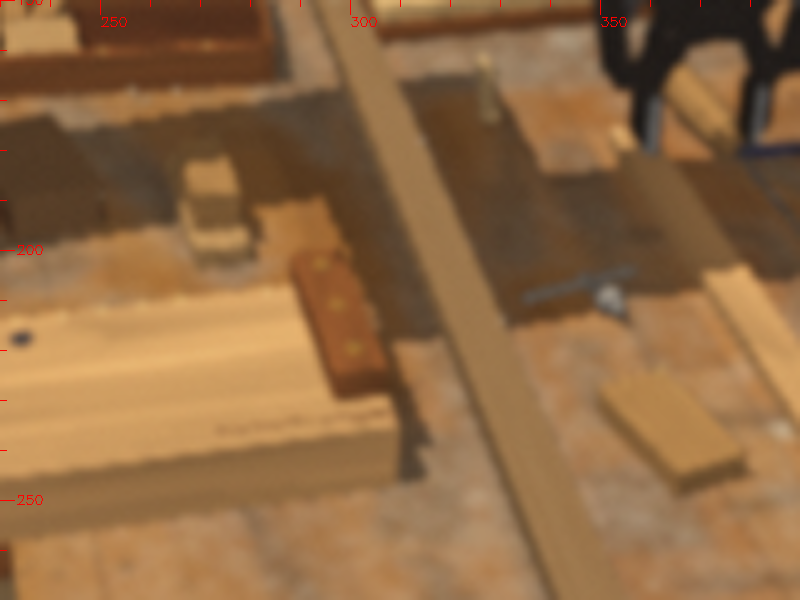

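View pics/c17.png

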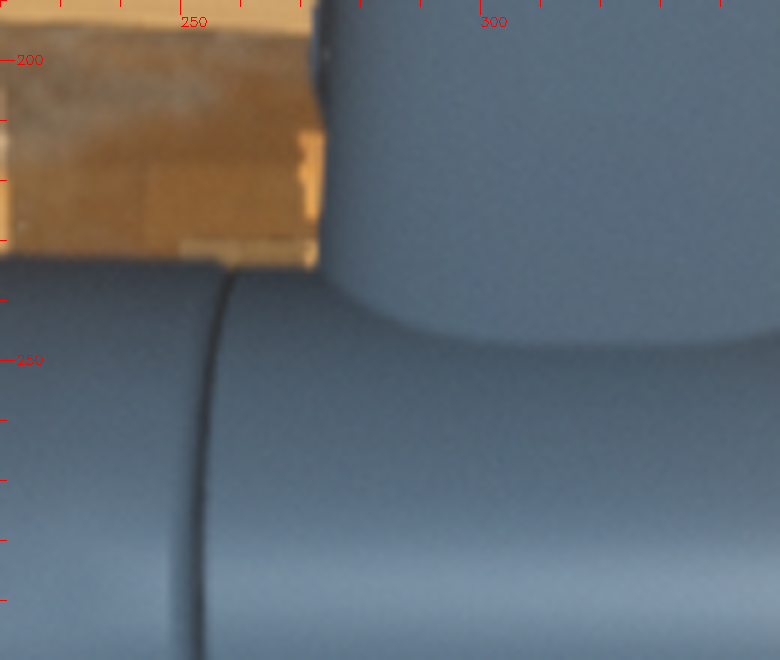

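Call:
servo_tool(plan=[0.65,2.2,0.1,-3,0,0,0,0.65,2.2,0.1,-6.5,0,0,0,0.65,2.2,0.1,-6.5,0,0,0,0.65,2.2,0.1,-6.5,0,0,0])

```text
time: 11.2
eef_pos: [0.7117, 0.0098, 0.0547]
tool_rot: [-2.205, -2.223, 0.017]
contact_force: [0.3, -0.0, 2.0]
gripper_width: 0.0555
```

```bash
python3 - <<'E'
from h import *
o=observe();print(o["eef_pos"],o["contact_force"])
for n in("side",): cv2.imwrite(f"pics/{n}7.png",capture(n)[:,:,::-1])
crop("pics/side7.png",320,120,450,250,5,"pics/c18.png")
E
```

```text
[0.71168645 0.00975521 0.05470993] [ 0.33721182 -0.02010122  1.98636429]
```

View pics/c18.png

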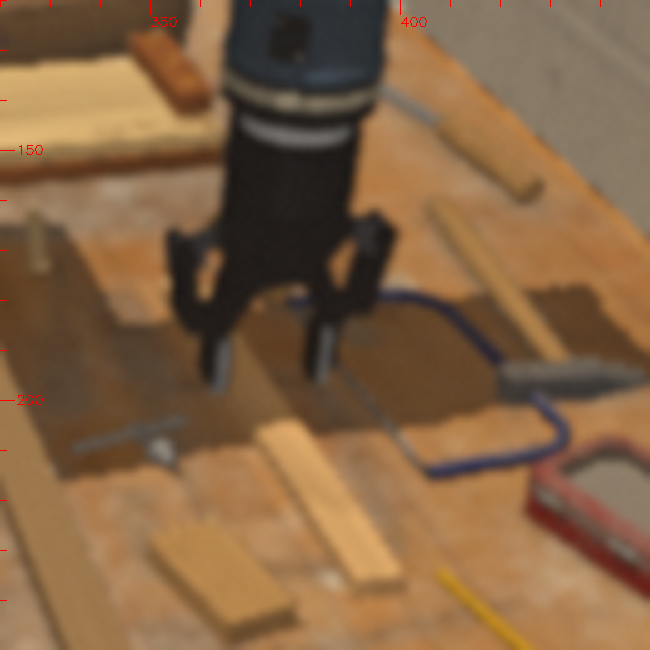

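Call:
servo_tool(plan=[0.65,0.2,0,-1.5,0,0,0,0.65,0.2,0,-3,0,0,0,0.65,0.2,0,-3,0,0,0])

```text
time: 11.55
eef_pos: [0.7133, 0.0098, 0.0239]
tool_rot: [-2.205, -2.223, 0.018]
contact_force: [-0.3, -0.3, -0.7]
gripper_width: 0.0555
```

Call:
servo_tool(plan=[0.5,0,0,-0.2,0,0,0,0,0,0,-0.2,0,0,0,0,0,0,-0.2,0,0,0,0,0,0,-0.2,0,0,0,0,0,0,-0.2,0,0,0], grip_force=70)

```text
time: 12.05
eef_pos: [0.7135, 0.0098, 0.0224]
tool_rot: [-2.205, -2.223, 0.017]
contact_force: [-0.6, 0.0, 4.6]
gripper_width: 0.026
```

Call:
servo_tool(plan=[0,0,0,2,0,0,0,0,0,0,5,0,0,0,0,0,0,9,0,0,0,0,-3,0.5,11,0,0,-0.01,0,-7,1,12,0,0,-0.01])

```text
time: 12.55
eef_pos: [0.6446, 0.0198, 0.1442]
tool_rot: [-2.219, -2.213, 0.013]
contact_force: [0.5, -0.7, -0.4]
gripper_width: 0.026
```

Call:
servo_tool(plan=[0,-4,0.2,0,0,0,0,0,-8,0.4,0,0,0,0,0,-12,0.6,0,0,0,0,0,-16,0.8,0,0,0,0,0,-19,0.9,0,0,0,0])

```text
time: 13.05
eef_pos: [0.4521, 0.0289, 0.144]
tool_rot: [-2.218, -2.213, 0.013]
contact_force: [-0.3, -0.2, -0.6]
gripper_width: 0.0259
```

```bash
python3 - <<'E'
from h import *
o=observe();print(o["eef_pos"],o["contact_force"])
for n in("side","top"): cv2.imwrite(f"pics/{n}8.png",capture(n)[:,:,::-1])
crop("pics/side8.png",200,120,360,250,5,"pics/c19.png")
E
```

```text
[0.45209385 0.02887762 0.14403208] [-0.25390364 -0.20136579 -0.55352828]
```

View pics/c19.png

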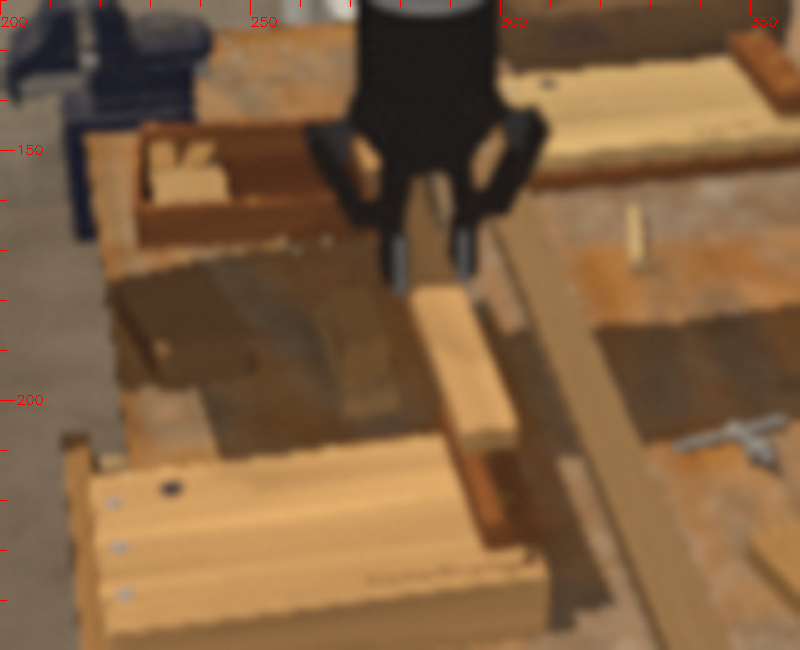

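View pics/top8.png

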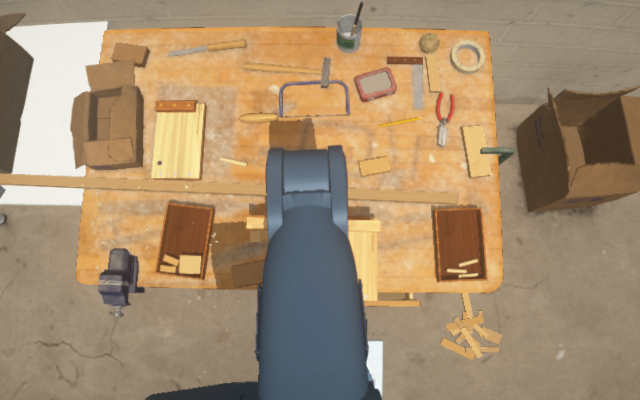

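```bash
python3 - <<'E'
from fit import *
print(proj("side",box([.452,.029,.1356,0],.028,.34)))
print(proj("top",box([.452,.029,.1356,0],.028,.34)))
crop("pics/top8.png",230,200,290,250,10,"pics/c20.png");crop("pics/top8.png",340,190,400,250,10,"pics/c21.png")
E
```

```text
[[279.28516962 146.40944515]
 [270.33459019 147.22767158]
 [303.77674892 204.88591703]
 [292.52496954 206.25543911]]
[[247.20108641 215.27612875]
 [246.74458599 226.17533292]
 [380.84265057 217.26795242]
 [380.88397345 228.23417152]]
```

View pics/c20.png

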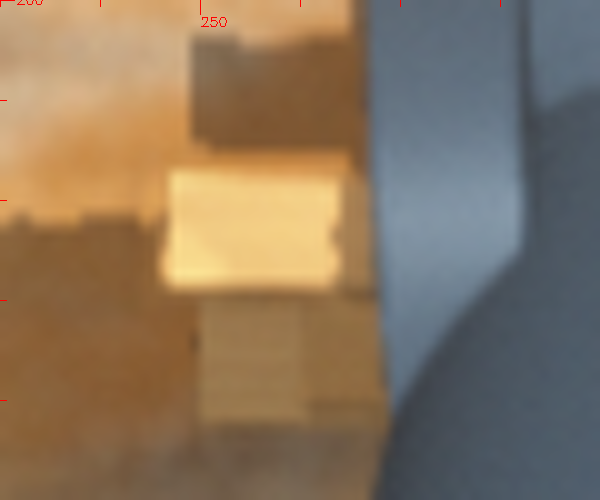

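View pics/c21.png

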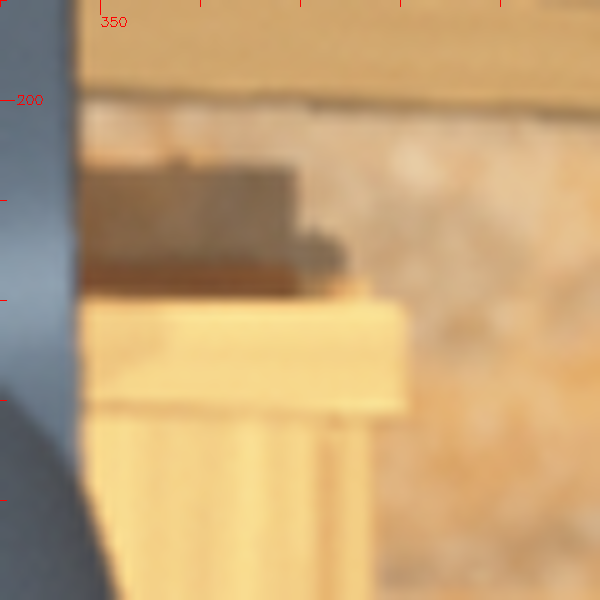

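Call:
servo_tool(plan=[0,-2.3,0,0,0,0,0,0,-2.3,0,-2,0,0,0,0,-2.3,0,-5,0,0,0,0,-2.3,0,-5.5,0,0,0])

```text
time: 13.55
eef_pos: [0.4268, 0.0288, 0.0872]
tool_rot: [-2.216, -2.211, 0.018]
contact_force: [-1.3, 0.1, 0.0]
gripper_width: 0.0264
```

Call:
servo_tool(plan=[0,0,0,0,0,0,0,0,0,0,0,0,0,0])

```text
time: 13.75
eef_pos: [0.4272, 0.0288, 0.0879]
tool_rot: [-2.216, -2.211, 0.018]
contact_force: [0.8, 0.4, -0.6]
gripper_width: 0.0263
```

Call:
servo_tool(plan=[0,0.2,0,-1,0,0,0,0,0.2,0,-1.8,0,0,0,0,0.2,0,-2,0,0,0,0,0.2,0,-2,0,0,0])

```text
time: 14.15
eef_pos: [0.4289, 0.0287, 0.0675]
tool_rot: [-2.216, -2.211, 0.019]
contact_force: [0.0, -0.7, -0.9]
gripper_width: 0.026
```

```bash
python3 - <<'E'
from h import *
o=observe();print(o["eef_pos"],o["contact_force"])
for n in("side","top"): cv2.imwrite(f"pics/{n}9.png",capture(n)[:,:,::-1])
crop("pics/side9.png",230,150,340,250,7,"pics/c22.png")
crop("pics/top9.png",235,205,295,255,10,"pics/c23.png")
E
```

```text
[0.42885374 0.02874917 0.06746519] [ 0.01932311 -0.65134148 -0.88150301]
```

View pics/c22.png

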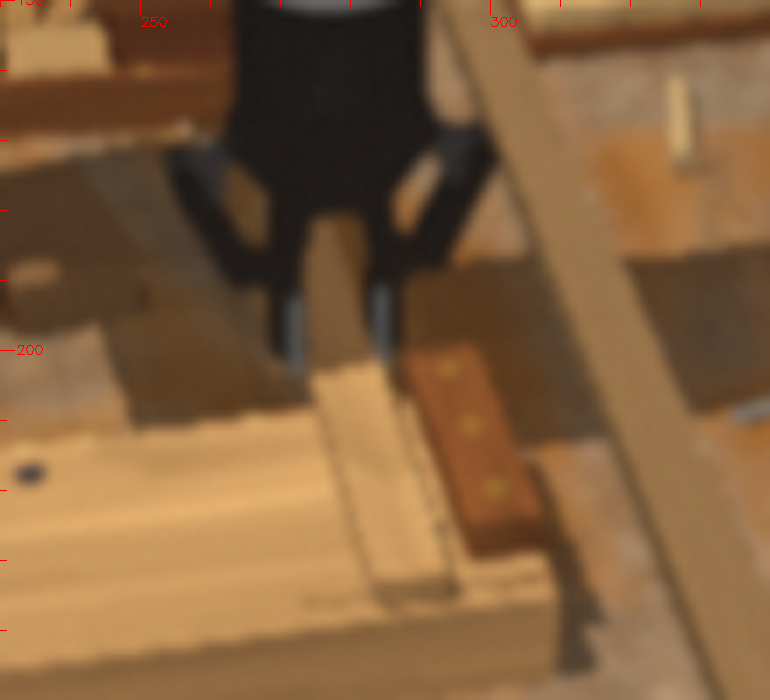

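View pics/c23.png

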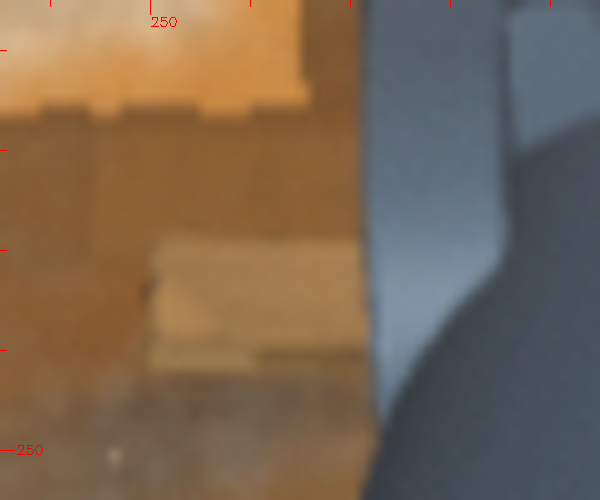

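```bash
python3 - <<'E'
from h import *
for p in((295.4,235.3),(283.5,235.5),(297.9,229.6)): print(atz("side",p,.043))
P=np.array([[.448,-.119,.043],[.443,-.1413,.043],[.415,-.1413,.043],[.443,-.1413,.057],[.415,-.1413,.057],[.448,-.119,.065]])
print((proj("side",P)-[230,150])*7)
E
```

```text
[ 0.44543841 -0.13670278  0.043     ]
[ 0.41565525 -0.1308431   0.043     ]
[ 0.45686382 -0.11417981  0.043     ]
[[454.64772419 567.89323   ]
 [453.85978837 605.47028371]
 [378.05808256 615.84707654]
 [453.58063644 574.55817977]
 [377.23702914 584.84171004]
 [454.22888412 519.56082781]]
```

Call:
servo_tool(plan=[0,0.3,0,0,0,0,0,0,0.5,0,0,0,0,0,0,0.5,0,0,0,0,0])

```text
time: 14.55
eef_pos: [0.4347, 0.0288, 0.0681]
tool_rot: [-2.217, -2.212, 0.018]
contact_force: [-1.2, -0.2, -0.5]
gripper_width: 0.0265
```

```bash
python3 - <<'E'
from h import *
o=observe();print(o["eef_pos"],o["contact_force"])
for n in("side","top"): cv2.imwrite(f"pics/{n}10.png",capture(n)[:,:,::-1])
crop("pics/side10.png",270,190,320,240,14,"pics/c24.png")
crop("pics/top10.png",335,205,395,255,10,"pics/c25.png")
E
```

```text
[0.43472121 0.02878044 0.06811811] [-1.16053319 -0.18426579 -0.50275947]
```

View pics/c24.png

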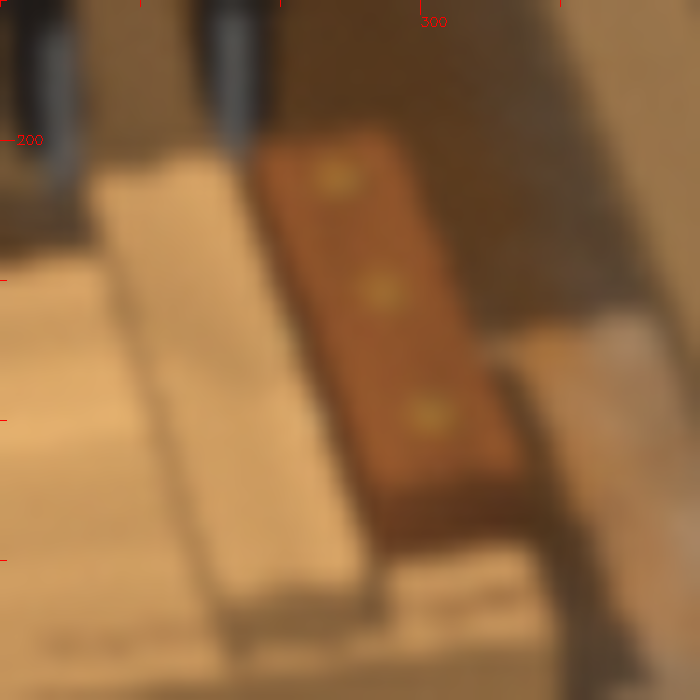

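View pics/c25.png

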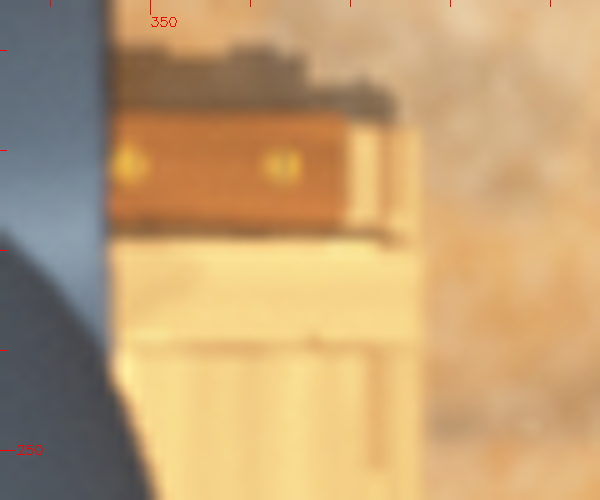

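Call:
servo_tool(plan=[0,0,0,-0.2,0,0,0,0,0,0,-0.25,0,0,0,0,0,0,-0.25,0,0,0])

```text
time: 14.95
eef_pos: [0.4342, 0.0288, 0.0654]
tool_rot: [-2.216, -2.211, 0.018]
contact_force: [0.6, 0.7, -1.2]
gripper_width: 0.0266
```

Call:
servo_tool(plan=[0.15,0,0,-0.05,0,0,0,0.45,0,0,0,0,0,0,0.5,0,0,0,0,0,0,0.5,0,0,0,0,0,0])

```text
time: 15.35
eef_pos: [0.4342, 0.0288, 0.0654]
tool_rot: [-2.216, -2.211, 0.018]
contact_force: [0.1, -0.2, 0.1]
gripper_width: 0.0424
```

Call:
servo_tool(plan=[0.5,0,0,3,0,0,0,0.5,0,0,8,0,0,0,0.8,4,-4,9,0,0,0,0.8,8,-8,9,0,0,0.1,0.8,12,-11,9,0,0,0.2])

```text
time: 15.85
eef_pos: [0.5447, -0.0743, 0.1562]
tool_rot: [-1.981, -2.428, 0.019]
contact_force: [0.6, 0.4, 0.1]
gripper_width: 0.068
```

Call:
servo_tool(plan=[0.8,4.3,-3.2,-2,0,0,0,0.8,8.5,-6.3,-5,0,0,0,0.8,8.5,-6.3,-9,0,0,0,0.8,8.5,-6.3,-9,0,0,0,0.8,8.5,-6.3,-9,0,0,0])

```text
time: 16.35
eef_pos: [0.6288, -0.1371, 0.0652]
tool_rot: [-1.98, -2.425, 0.02]
contact_force: [0.2, 0.5, 0.1]
gripper_width: 0.0687
```

```bash
python3 - <<'E'
from h import *
o=observe();print(o["eef_pos"],o["contact_force"])
for n in("side","top"): cv2.imwrite(f"pics/{n}11.png",capture(n)[:,:,::-1])
crop("pics/side11.png",230,150,400,270,4,"pics/c26.png")
crop("pics/top11.png",235,200,395,260,5,"pics/c27.png")
E
```

```text
[ 0.6288012  -0.13709369  0.06516098] [0.17109096 0.54858158 0.12305339]
```

View pics/c26.png

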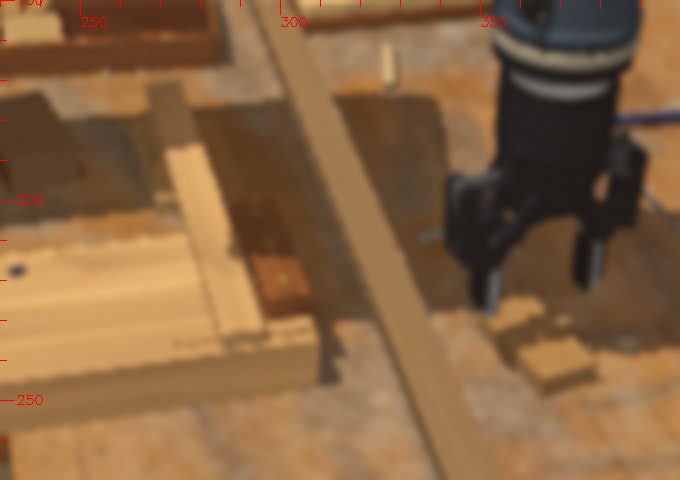

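View pics/c27.png

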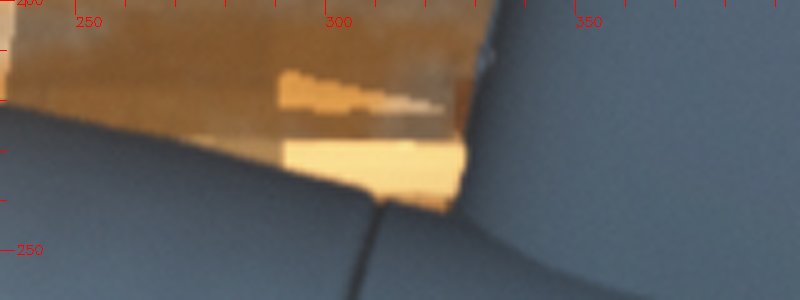

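Call:
servo_tool(plan=[0.72,0.15,0,-2,0,0,0,0.72,0.15,0,-3.8,0,0,0,0.72,0.15,0,-3.8,0,0,0,0,0.15,0,-3.8,0,0,0,0,0.15,0,-3.8,0,0,0])

```text
time: 16.95
eef_pos: [0.6326, -0.1368, 0.0326]
tool_rot: [-1.983, -2.432, 0.015]
contact_force: [-1.4, 0.0, 3.2]
gripper_width: 0.0395
```

Call:
servo_tool(plan=[0,0,0,0,0,0,0,0,0,0,0,0,0,0,0,0,0,4,0,0,0,0,0,0,8,0,0,0,0,0,0,11,0,0,0])

```text
time: 17.45
eef_pos: [0.633, -0.1369, 0.1456]
tool_rot: [-1.984, -2.433, 0.014]
contact_force: [0.2, 0.2, -1.4]
gripper_width: 0.0398
```

Call:
servo_tool(plan=[0,-7,23,1,0,0,-0.3,0,-7,23,1,0,0,-0.3,0,-7,23,1,0,0,-0.3,0,-7,23,1,0,0,-0.3,0,-7,23,1,0,0,-0.3])

```text
time: 17.95
eef_pos: [0.5621, 0.0953, 0.1565]
tool_rot: [-2.324, -2.109, 0.011]
contact_force: [0.3, 0.1, -0.5]
gripper_width: 0.0392
```

Call:
servo_tool(plan=[0,-7.5,22,0,0,0,0,0,-7.5,22,0,0,0,0,0,-7.5,22,0,0,0,0,0,-7.5,22,0,0,0,0,0,-7.5,22,0,0,0,0])

```text
time: 18.45
eef_pos: [0.4858, 0.3181, 0.1571]
tool_rot: [-2.322, -2.111, 0.01]
contact_force: [0.8, -0.1, -1.4]
gripper_width: 0.0395
```

Call:
servo_tool(plan=[0,-3.4,6.6,0,0,0,0,0,-3.4,6.6,0,0,0,0,0,-3.4,6.6,-4,0,0,0,0,-3.4,6.6,-7,0,0,0])

```text
time: 18.85
eef_pos: [0.4513, 0.3852, 0.0865]
tool_rot: [-2.32, -2.113, 0.008]
contact_force: [-0.0, -0.5, -0.9]
gripper_width: 0.0395
```

```bash
python3 - <<'E'
from h import *
o=observe();print(o["eef_pos"],o["contact_force"])
for n in("side","top"): cv2.imwrite(f"pics/{n}12.png",capture(n)[:,:,::-1])
crop("pics/side12.png",210,100,330,200,6,"pics/c28.png")
crop("pics/top12.png",140,190,400,310,3,"pics/c29.png")
E
```

```text
[0.45134193 0.38524653 0.08651948] [-0.04447712 -0.49244703 -0.87929526]
```

View pics/c28.png

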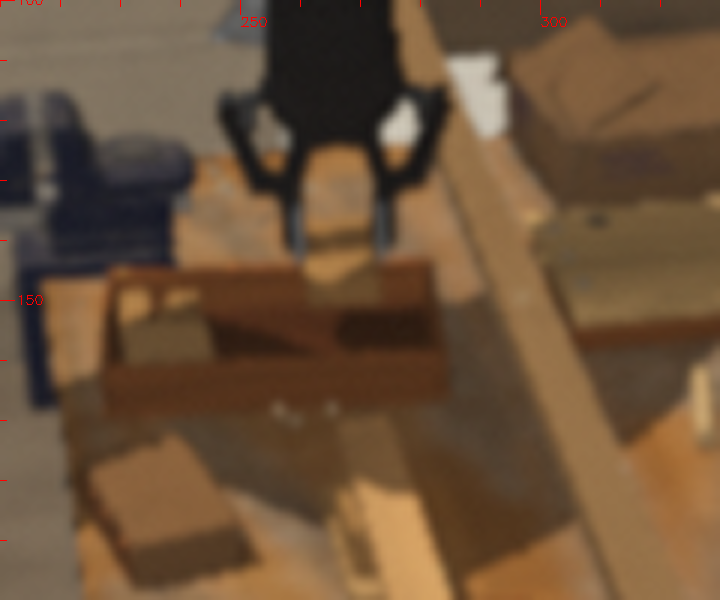

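View pics/c29.png

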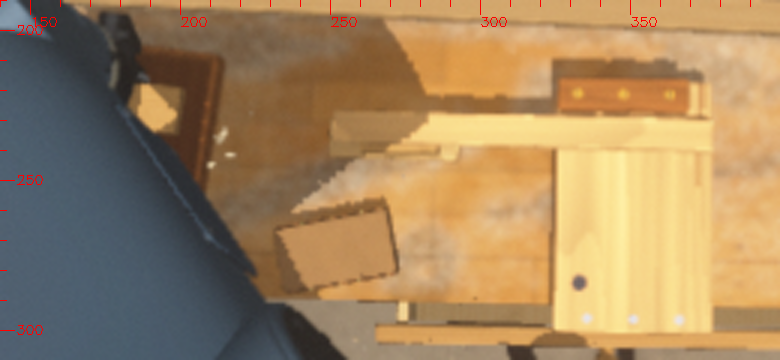

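Call:
servo_tool(plan=[0,0,0,-2,0,0,0,0,0,0,-4,0,0,0,0,0,0,-4.4,0,0,0,0,0,0,-4.4,0,0,0])

```text
time: 19.35
eef_pos: [0.4502, 0.3829, 0.0411]
tool_rot: [-2.322, -2.111, 0.018]
contact_force: [0.7, -0.4, 0.6]
gripper_width: 0.0397
```

Call:
servo_tool(plan=[0.3,0,0,0,0,0,0,0.65,0,0,0,0,0,0,0.65,0,0,0,0,0,0,0.65,0,0,4,0,0,0,0.65,0,0,9,0,0,0])

```text
time: 19.85
eef_pos: [0.4491, 0.3819, 0.1309]
tool_rot: [-2.322, -2.111, 0.024]
contact_force: [1.2, 1.1, 1.4]
gripper_width: 0.0555
```

Call:
servo_tool(plan=[0.65,19,-11.7,0,0,0,-0.125,0.65,19,-11.7,0,0,0,-0.125,0.65,19,-11.7,0,0,0,-0.125,0.5,19,-11.7,-4,0,0,-0.125,0.5,19,-11.7,-7,0,0,-0.125])

```text
time: 20.35
eef_pos: [0.6416, 0.2647, 0.0668]
tool_rot: [-2.452, -1.96, 0.014]
contact_force: [-0.3, 0.2, -0.0]
gripper_width: 0.0428
```

```bash
python3 - <<'E'
from h import *
o=observe();print(o["eef_pos"],o["contact_force"])
for n in("side","top"): cv2.imwrite(f"pics/{n}13.png",capture(n)[:,:,::-1])
crop("pics/side13.png",210,100,360,200,5,"pics/c30.png")
crop("pics/top13.png",140,150,400,310,3,"pics/c31.png")
E
```

```text
[0.64161865 0.26469368 0.06682485] [-0.34357296  0.19745751 -0.01993922]
```

View pics/c30.png

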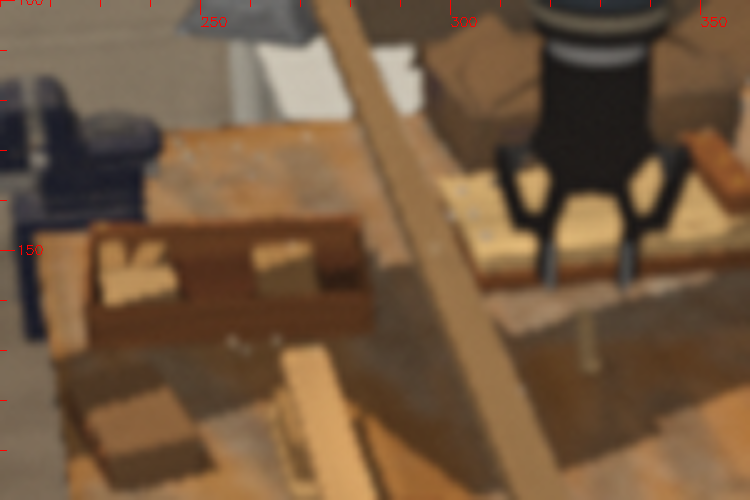

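View pics/c31.png

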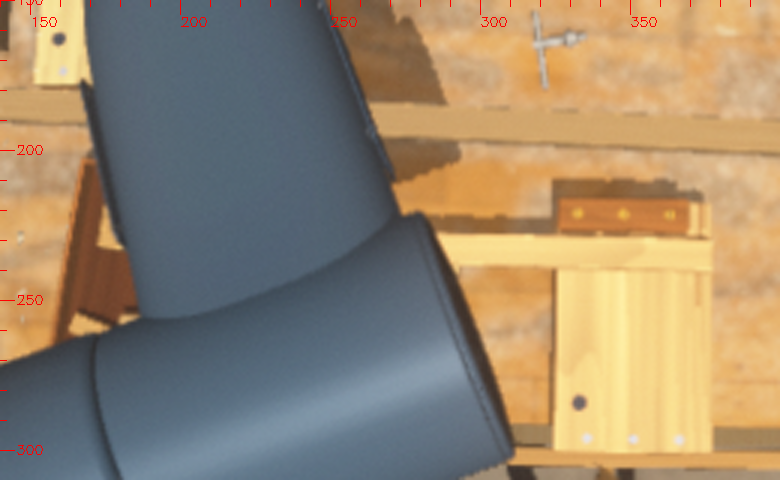

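Call:
servo_tool(plan=[0.45,0,0,-2,0,0,0,0.45,0,0,-3.8,0,0,0,0.45,0,0,-4,0,0,0,0.45,0,0,-4,0,0,0])

```text
time: 20.85
eef_pos: [0.6378, 0.2628, 0.0211]
tool_rot: [-2.452, -1.957, 0.031]
contact_force: [-0.3, -5.3, 9.4]
gripper_width: 0.0383
```

Call:
servo_tool(plan=[0.45,0,0,0.5,0,0,0,0.3,0,0,0.5,0,0,0,0,0,0,0.5,0,0,0,0,0,0,0.5,0,0,0,0,0,0,0.5,0,0,0], grip_force=40)

```text
time: 21.35
eef_pos: [0.6379, 0.2632, 0.0268]
tool_rot: [-2.452, -1.957, 0.029]
contact_force: [-1.9, 0.2, 10.4]
gripper_width: 0.0103
```

Call:
servo_tool(plan=[0,0,0,0,0,0,0,0,0,0,0,0,0,0,0,0,0,0,0,0,0])

```text
time: 21.65
eef_pos: [0.6378, 0.2634, 0.0268]
tool_rot: [-2.451, -1.957, 0.029]
contact_force: [-1.7, 1.3, 4.3]
gripper_width: 0.0107
```

Call:
servo_tool(plan=[0,0,0,4,0,0,0,0,0,0,9,0,0,0,0,0,-3,12,0,0,0.1,0,-1,-8,13,0,0,0.2,0,-2,-13,13,0,0,0.25])

```text
time: 22.15
eef_pos: [0.6189, 0.1355, 0.1585]
tool_rot: [-2.185, -2.257, 0.026]
contact_force: [2.0, -0.7, -0.0]
gripper_width: 0.0103
```

Call:
servo_tool(plan=[0,-7,-23,0,0,0,0,0,-7,-23,0,0,0,0,0,-7,-23,0,0,0,0,0,-7,-23,0,0,0,0,0,-7,-23,0,0,0,0])

```text
time: 22.65
eef_pos: [0.5477, -0.0967, 0.1584]
tool_rot: [-2.186, -2.256, 0.027]
contact_force: [1.4, -0.9, -0.3]
gripper_width: 0.0105
```

Call:
servo_tool(plan=[0,-7,-20,0,0,0,0,0,-7,-20,0,0,0,0,0,-7,-20,0,0,0,0,0,-7,-20,0,0,0,0,0,-7,-20,0,0,0,0])

```text
time: 23.15
eef_pos: [0.4757, -0.3005, 0.1582]
tool_rot: [-2.19, -2.252, 0.028]
contact_force: [0.1, 1.3, -0.2]
gripper_width: 0.0107
```

Call:
servo_tool(plan=[0,-2.6,-7,0,0,0,0,0,-2.6,-7,0,0,0,0,0,-2.6,-7,-4,0,0,0,0,-2.6,-7,-8,0,0,0,0,-2.6,-7,-8,0,0,0])

```text
time: 23.65
eef_pos: [0.4472, -0.3683, 0.0736]
tool_rot: [-2.185, -2.246, 0.029]
contact_force: [0.2, 1.3, -0.6]
gripper_width: 0.0106
```

```bash
python3 - <<'E'
from h import *
o=observe();print(o["eef_pos"],o["contact_force"])
for n in("side","top"): cv2.imwrite(f"pics/{n}14.png",capture(n)[:,:,::-1])
crop("pics/side14.png",230,150,390,360,3,"pics/c32.png")
E
```

```text
[ 0.44717442 -0.36832859  0.0736083 ] [ 0.22232499  1.33550547 -0.63358176]
```

View pics/c32.png

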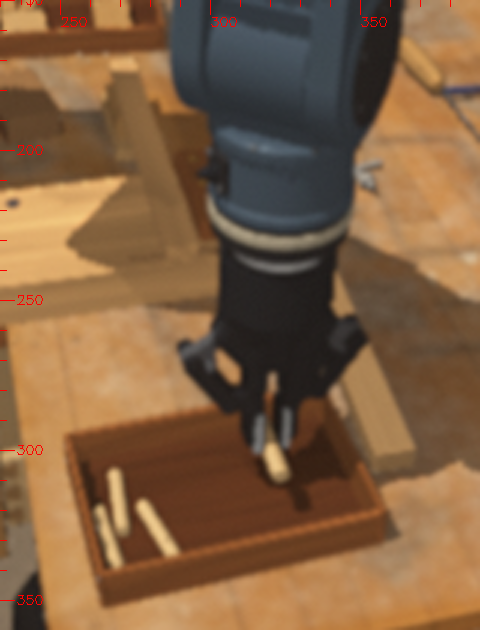

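View pics/top14.png

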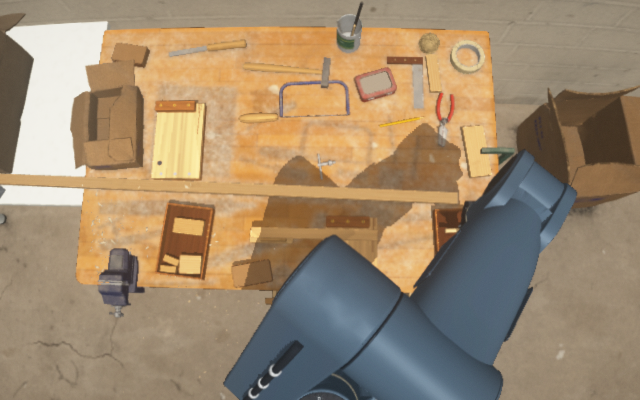

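Dowel hangs over the free floor. Lower, release, retreat.

Call:
servo_tool(plan=[0,0,0,-2,0,0,0,0,0,0,-3.6,0,0,0,0,0,0,-3.8,0,0,0,0,0,0,-3.8,0,0,0])

```text
time: 24.15
eef_pos: [0.4505, -0.3704, 0.0425]
tool_rot: [2.189, 2.253, -0.028]
contact_force: [-0.6, -0.1, 0.4]
gripper_width: 0.0103
```

Call:
servo_tool(plan=[0.2,0,0,0,0,0,0,0.4,0,0,0,0,0,0,0.4,0,0,0,0,0,0,0.4,0,0,4,0,0,0,0.4,0,0,9,0,0,0])

```text
time: 24.65
eef_pos: [0.4493, -0.3693, 0.1321]
tool_rot: [-2.187, -2.25, 0.028]
contact_force: [1.0, -0.9, 0.8]
gripper_width: 0.0345
```

Call:
servo_tool(plan=[0.6,-16,-6,6,0,0,-0.5,0.6,-16,-6,6,0,0,-0.5,0.6,-16,-6,6,0,0,-0.5,0.6,-16,-6,8,0,0,-0.5,0.6,-18,-7,8,0,0,-0.5])

```text
time: 25.15
eef_pos: [0.268, -0.441, 0.216]
tool_rot: [-2.679, -1.635, 0.026]
contact_force: [0.6, -1.0, -1.2]
gripper_width: 0.0514
```

Call:
servo_tool(plan=[0.6,-15,-4,4,0,0,-0.5,0.6,-15,-4,4,0,0,-0.5,0.6,-15,-4,4,0,0,-0.5,0.6,-15,-4,4,0,0,-0.5])

```text
time: 25.55
eef_pos: [0.1145, -0.4821, 0.2578]
tool_rot: [-3.003, -0.907, 0.026]
contact_force: [0.9, 0.6, -1.0]
gripper_width: 0.0511
```

```bash
python3 - <<'E'
from fit import *
o=observe();print(o["eef_pos"],o["contact_force"])
for n in("side","top"): cv2.imwrite(f"pics/{n}15.png",capture(n)[:,:,::-1])
crop("pics/side15.png",220,120,400,360,3,"pics/c33.png")
crop("pics/top15.png",230,200,390,300,5,"pics/c34.png")
E
```

```text
[ 0.11447159 -0.48212334  0.25782045] [ 0.93156632  0.59975906 -0.95376857]
```

View pics/c33.png

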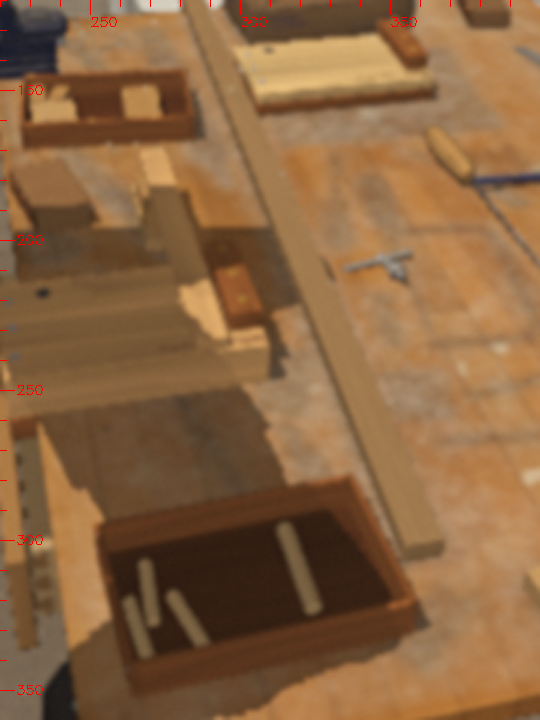

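View pics/c34.png

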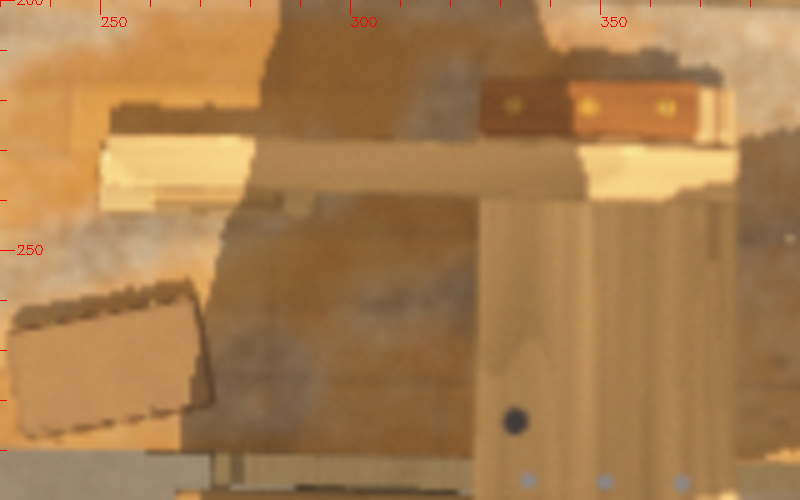

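View pics/top15.png

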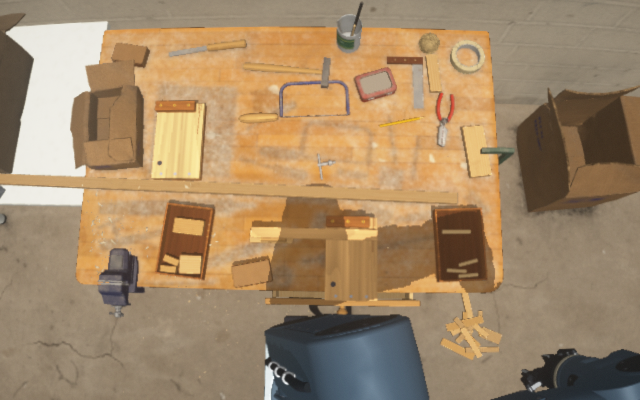

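```bash
python3 - <<'E'
from h import *
a=atz("top",(250.6,227),.057);b=atz("top",(377.4,229.6),.057);c=atz("top",(250.2,237.6),.057)
f1=atz("top",(327,227.4),.065);f2=atz("top",(369.4,228),.065)
print(a,b,c,"len",b-a,"slope",(a-b)[0]/(a-b)[1]);print("fence",f1,f2)
hr=atz("top",(377.4,245),.043);print("hook right edge",hr, atz("top",(325.2,260),.043))
E
```

```text
[0.44578787 0.20140047 0.057     ] [ 0.44402876 -0.14018233  0.057     ] [0.4170567 0.2013437 0.057    ] len [-0.00175911 -0.3415828   0.        ] slope 0.00514987899150746
fence [ 0.44703931 -0.00476116  0.065     ] [ 0.44705838 -0.11798188  0.065     ]
hook right edge [ 0.40387531 -0.14154031  0.043     ] [ 0.36147043 -0.00120151  0.043     ]
```

```bash
python3 -c "
from cell import *
print(hand_in())"
```

```text
the job is handed in; nothing more can be done
None
```

The job is handed in at about 26 s of the 118 s allowed, with every piece where the task wants it as far as the cameras show; `hand_in` gave no verdict.

**What I did**
- The front hook is the solid one. Its bed measured 42–45 mm by triangulation, against 43 mm in the text.
- The 15 mm strip lies flat on the bench to the left of the hook, with the 28 mm square offcut on top of it.
- The lath lies across bed and stack.
- The slab went into the offcuts tray and the dowel into the dowels tray.

**What the last pictures showed**
- **Lath against the fence:** it is parallel within about 0.005 rad, with a gap of about 1–3 mm.
- **Lath's right end:** it is within about 2 mm of the hook's right side, and the stack is under its left end.
- **Stack position:** seen when I placed the strip, it is centred roughly 0.22 m left of the hook's origin.
- **Trays:** the slab and the dowel each lie on the free floor of the right tray.
- **Arm:** it is clear of everything.

**Checks that disagreed or were not made**
- The camera's x values read about 3–6 mm lower than the arm's at the front of the bench.
- The side camera put the fence about 6–9 mm farther away than the text does. I therefore judged the final gap by comparing lath and fence in the same picture.
- Triangulated heights of the loose pieces came out about 4–6 mm low, so I used the stated heights.
- I did not measure the lath's level directly; it follows from the 15 + 28 mm stack matching the 43 mm bed.
- The highest contact force reported was about 10 N, from the fingertips touching the bench while gripping the dowel.

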